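# Close the amplifier's service hatch and keep it pressed

## Task

The bottle of contact cleaner has fallen over onto the amplifier's service hatch: first stand it upright on the black rubber mat on the bench and let go of it. Then turn the hatch's winged quarter-turn fastener until its slot lines up with the two index lines on the hatch, push the hatch down flush with its frame, and finish there, still pressing the hatch down with the gripper, so that a colleague can put in the corner screws. Do not knock the grease jar or the solder reel about.

Things in the scene. Friction and masses are not known exactly. Their poses are not given: they have to be found in the camera images.
- bottle_center (a point): Centre (half-way up) of a white square plastic bottle with a black round cap, 86 mm tall. Its 44 x 44 mm square body reaches from the foot, 43 mm below this point, to 23 mm above it; neck and cap are 25 mm across. About 0.14 kg. z axis: from foot to cap; x, y square to its flat sides. It starts lying on a flat side on the hatch, cap towards the robot to within about 60 degrees
- bottle: The same bottle; its origin and axes are those of bottle_center
- mat_center (a point): Centre of the top face of the black rubber mat, 170 x 170 mm and 2 mm thick, fixed flat on the bench to the left or the right of the amplifier, nothing else on it; x and y axes along its sides, z up. The bottle must stand wholly on it, so within 63 mm of this centre along each side
- wing (a point): Middle of the fastener's steel wing, a flat upright bar 34 mm long (x axis), 9 mm thick (y) and 16 mm high; the hatch's face lies 13 mm below this point. The driver slot runs along the wing's top. z: up, along the turning axis, on which this point lies. Nothing else stands up within 60 mm of it once the bottle is gone
- index (a point): Point on the hatch's top face on the fastener's axis. The two dark index lines (13 mm long, milled into the hatch 21 to 34 mm either side of the axis) lie along this frame's x axis, which points to the hatch's rear; z up. It moves with the hatch
- fastener (a joint): Angle of the fastener, rad: 0 when wing and slot lie along the index lines, growing anticlockwise from above. Starts 0.65 to 1.35; turns 1.75 either way against 0.05 N m and stays put. Its cross pin must enter a slot in the frame below: it does within about 0.25 of 0, and then cannot turn; further out it stops the hatch about 5 mm short of flush
- hatch_tip (a joint): Opening of the hatch, rad: 0 when flush with the frame. The aluminium plate, 190 x 124 x 4 mm, in the amplifier's top 88 mm above the bench, tips about a tongue along its rear edge, 158 mm behind the fastener. A spring lifts it to about 0.045 (fastener 7 mm up; at most 0.06); pressing it flush at the fastener takes about 7 N, and let go it comes up again
- hatch: The hatch plate with its fastener (190 x 124 x 4 mm). Origin at the rear edge's tongue, mid-width, level with the top face; the plate reaches 195 mm from there against its x axis; z square to the plate
- amplifier: Dark grey amplifier case, 300 mm deep (x axis; front plate at -x, facing the robot, its handles and knobs reaching 32 mm further), 210 mm wide (y), 88 mm high, fixed on the bench. Origin: middle of its underside. The hatch lies in the top, along its middle; the fastener is 68 mm in front of the case's middle
- grease_center (a point): Centre of a white jar with a steel lid, 48 mm across, 46 mm tall, standing loose on the bench. To be left alone
- solder_center (a point): Centre of an aluminium solder reel, 54 mm across, 40 mm tall, standing loose on the bench. To be left alone
Mind the look-alikes: they are no part of the job. Several things look just like the part that bears mat_center: the one meant starts farthest to the robot's right.

How it is judged (in metres and radians):
On the way, in this order (a step that is already met when the one before it is completed fails the run):
1. the bottle stands upright on the mat, let go of and at rest (angle between bottle_center's own z axis and vertical below 0.1 rad and height (world z) of bottle_center between 0.041 and 0.05 m and x of bottle_center in the frame of mat_center between -0.068 and 0.068 m and y of bottle_center in the frame of mat_center between -0.068 and 0.068 m and contact force between the fingers and bottle below 0.2 N and linear speed of bottle below 0.03 m/s), for 0.2 s.
2. the fastener's slot is in line with the index lines, to within 15 degrees (value of joint fastener between -0.27 and 0.27 rad), for 0.2 s.
At the end, for the whole second after the job is handed in: Bottle upright (within 6 degrees), released and at rest, wholly on the mat; fastener within 15 degrees of the index lines; hatch flush (open less than 0.006 rad, 1 mm at the fastener) with the fingers still pushing on it or its fastener with over 3 N (all of step 1 and all of step 2 and value of joint hatch_tip below 0.006 rad and contact force between the fingers and hatch above 3 N); the arm keeps its last pose, push and grip.
It fails at once if the grease jar is pushed more than 30 mm (distance of grease_center from where it was at the start of the episode above 0.03 m).
It fails at once if the solder reel is pushed more than 30 mm (distance of solder_center from where it was at the start of the episode above 0.03 m).
It also fails if it takes over 54 s, if anything falls off the work surface, if the arm or the gripper's body presses on something with over 40 N, if the wrist force passes 120 N, or if a joint passes its speed limit or range.

## Robot

A 7-joint arm with a two-finger parallel gripper is mounted at the origin on the work surface. World frame = base frame: x ahead of the robot, y to its left, z up, the work surface at z = 0. Lengths are in m, angles in degrees, forces in N, time in s.
With the tool pointing down it reaches from about 0.425 to 0.875 m from the base axis. Payload 4.7 kg.
Tool frame: the origin (TCP) lies where the fingers leave the gripper's body, on its centre line; the fingertips stand 73 mm ahead of it and the grasp point (between the pads) lies 54 mm ahead of it; y points along the fingers, x is the direction in which the jaws open and shut, and the axes are right-handed (so a half turn about y gives the same grasp; the last joint's range is limited). The gripper opens to 85 mm and grips with 20 to 120 N. Pads are 22 mm wide; open, the fingers measure 114 mm over their backs; the gripper's body (76 mm by 85 mm) begins 54 mm behind the grasp point. The pads swing forward as they close: fully open they stand 13 mm farther back than shut.
Start: joints at [-72.302, 18.392, -4.016, 83.108, 1.295, 78.541, -3.26], TCP at [0.189, 0.622, 0.304] pointing down, gripper open.
Joint ranges: [-163.93, 163.93], [-17.29, 119.83], [-79.2, 71.16], [3.27, 140.29], [-89.18, 269.18], [5.43, 117.66], [-154.24, 154.24]. Speed limits (degrees/s): [147.25, 147.25, 180, 180, 180, 180, 180].

## Interface

Orientations are given as [roll, pitch, yaw] about the fixed x, y, z axes, in that order (R = Rz(yaw) Ry(pitch) Rx(roll)).
In Python, from station import arm gives the robot as it stands.
- The arm moves only by the tool carry_out, never from a script. Its argument "plan" is a list of rows, each an object of numbers: "hand": the finger opening in cm, from 0 to 8.54; "x", "y", "z": the shift along the tool's x, y, z in cm; "ax", "ay", "az": the turn, a rotation vector about the tool's x, y, z in rad. A call has exactly 10 rows; each row shifts and turns the commanded pose from where the row before left it, along the tool's axes as they then stand; what a row does not reach is not made up. A row lasts 1/10 s, in which the tool goes at most 50 mm and 8.59 degrees, less where a joint would pass 70% of its speed; a pose out of reach is approached as far as the arm can. A call with a gripper value outside its range is refused whole. The fingers move at their own pace and stop on an object; "force" is the grip in N (left out, the last holds). Time passes only in rows, so rows that do not move let the fingers close, or fill a call up. It gives the time, the measured TCP pose, the force and the opening at its end, in the units of the state.
- arm.state(): the state, without advancing time (a new reading comes with each control period).
- arm.grab_frame(name): name is "scene" or "top" or "wrist"; returns the picture (420x560x3 uint8, red, green, blue); there is no depth.
- arm.camera_model(name): a dict with "fx", "fy", "cx", "cy" (pixels), "world_from_camera" (4x4, takes a point from camera to world coordinates). Camera axes: x right, y down, z forward; pixel columns grow to the right and rows downward; lengths in m; the calibration is good to about 2 mm. A picture is of the moment at which its call begins: read the wrist's pose just before it. camera_model takes no time and is no camera call; for the wrist camera it gives the pose at the moment of the call.
- arm.hand_in(): hands the job in, once; it reports no verdict.
Trained networks look in the newest picture that a camera, given by its name, has taken for a name from the list of things; names that differ only in an ending like _2 or _b are one class to them, and where a whole thing is asked for, a point or a joint stands for the part that bears it (a point fixed in the world has none). Each returns a list of dicts, best first, with "confidence" (0 to 1); they miss things now and then, are a little off and sometimes report something else, mostly with a low value. They report only what shows in the picture. A call takes as long as a camera call. They do not tell look-alikes from the thing itself.
- arm.recognise(target, camera): "bbox" ([left, top, right, bottom] as shares, 0 to 1, of the picture: columns of its width, rows of its height, round what is visible of it).
- arm.cut_out(target, camera): "region" (420x560 bool, what is visible of it) and "bbox" ([left, top, right, bottom] as shares, 0 to 1, of the picture: columns of its width, rows of its height, round what is visible of it).
- arm.spot_point(target, camera): "point" ([column, row] as shares, 0 to 1, of the picture: columns of its width, rows of its height: a listed point, or the origin of a listed thing).
The state is a dict: "time": time; "joints": joint angles; "dq": joint speeds; "tau": joint torques, N m; "eef_pos": TCP position; "eef_rot": TCP orientation; "force": force on the tool from outside, world axes, zero at the start; "ft_torque": the same for the moment, N m; "width": finger opening in m.
Only numpy, scipy, OpenCV 4.12 (cv2) and the standard library are available. Lean on these libraries where they do the work, as an engineer would, in place of code of your own. Each camera call takes 0.05 s, during which the arm holds its last target.

## Working session

There is one attempt and no reset: what is moved stays moved. The work goes in short steps, Python scripts to look and compute and a tool call to move; the robot and the scene stay as the last step left them, time stands still between calls to the robot, and variables do not carry over. Pictures are saved under pics/ and viewed, and the job is handed in when it is done.

Besides the shell and the picture viewer there is one more tool, called by a JSON object that holds its "api" and its "payload". carry_out: Moves the arm, as the interface text tells. Its arguments: {"type":"object","properties":{"plan":{"type":"array"},"force":{"type":"number"}},"required":["plan"]}

```bash
ls; mkdir -p pics; python3 - <<'E'
from station import arm
import cv2
s=arm.state();print(s)
for n in("scene","top","wrist"):
    cv2.imwrite(f"pics/a_{n}.png",arm.grab_frame(n)[:,:,::-1]); m=arm.camera_model(n);print(n,m)
E
```

```text
pics
{'time': 0.0, 'joints': array([-72.30454965,  18.44053496,  -4.01563804,  83.17519612,
         1.29543099,  78.54305248,  -3.25945531]), 'dq': array([ 0.111593  , -0.00541432,  0.02422831,  0.04008713, -0.04881984,
        0.04093722,  0.02668181]), 'tau': array([ 3.26176087e-04, -4.93585968e+01, -3.82095510e-01, -3.14330828e+01,
        1.28957300e-02,  1.15865117e-02, -2.01384995e-05]), 'eef_pos': array([0.18874497, 0.62156354, 0.3028041 ]), 'eef_rot': array([-90.00627343,   0.11351127,  73.11503153]), 'force': array([ 0.5276901 ,  0.31726953, -0.37240815]), 'ft_torque': array([-0.03571521, -0.00671207, -0.00666989]), 'width': 0.08532401380768453}
scene {'fx': 514.2080440124274, 'fy': 514.2080440124274, 'cx': 281.432438579534, 'cy': 205.1730103687541, 'world_from_camera': array([[ 8.86043378e-01,  3.28964300e-01, -3.26664386e-01,
         1.05888259e+00],
       [ 4.63602142e-01, -6.29375953e-01,  6.23665747e-01,
        -9.86771318e-01],
       [-4.30943468e-04, -7.04037214e-01, -7.10162950e-01,
         1.33288818e+00],
       [ 0.00000000e+00,  0.00000000e+00,  0.00000000e+00,
         1.00000000e+00]])}
top {'fx': 384.7469369514226, 'fy': 384.7469369514226, 'cx': 273.0406119677531, 'cy': 207.7998318293666, 'world_from_camera': array([[ 0.00650644, -0.99718159,  0.07474324,  0.42696454],
       [-0.99978768, -0.0050256 ,  0.01998347,  0.09094775],
       [-0.01955152, -0.07485739, -0.99700256,  1.14306233],
       [ 0.        ,  0.        ,  0.        ,  1.        ]])}
wrist {'fx': 352.3784098877542, 'fy': 352.3784098877542, 'cx': 275.49078142413003, 'cy': 207.49040769887986, 'world_from_camera': array([[ 0.29078109,  0.91410827,  0.28258172,  0.1157884 ],
       [ 0.95678825, -0.2773114 , -0.08749077,  0.64288655],
       [-0.0016129 ,  0.29581153, -0.95524496,  0.37395122],
       [ 0.        ,  0.        ,  0.        ,  1.        ]])}
```

View pics/a_scene.png

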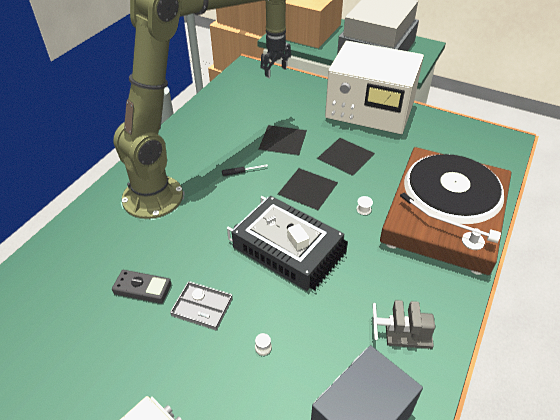

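View pics/a_top.png

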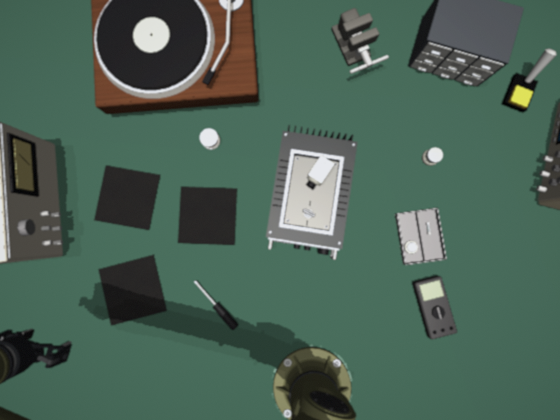

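```bash
python3 - <<'E'
from station import arm
for c in("top","scene"):
    for n in ("bottle_center","wing","index","mat_center","amplifier","hatch","grease_center","solder_center"):
        print(c,n,[(round(d["confidence"],2),[round(d["point"][0]*560,1),round(d["point"][1]*420,1)]) for d in arm.spot_point(n,c)])
E
```

```text
top bottle_center [(0.56, [319.9, 174.2])]
top wing [(0.62, [308.2, 211.8]), (0.51, [306.5, 198.4])]
top index [(0.59, [306.0, 213.4])]
top mat_center [(0.88, [130.2, 194.5]), (0.86, [130.0, 289.7]), (0.77, [205.7, 212.5])]
top amplifier [(0.73, [306.6, 197.0])]
top hatch [(0.58, [316.5, 158.1])]
top grease_center [(0.68, [431.4, 155.9])]
top solder_center [(0.74, [207.3, 139.3])]
scene bottle_center [(0.73, [295.8, 237.9]), (0.72, [297.1, 234.6])]
scene wing [(0.4, [270.3, 222.1])]
scene index [(0.94, [270.6, 226.0])]
scene mat_center [(0.89, [283.4, 134.6]), (0.82, [348.5, 155.9]), (0.76, [308.8, 190.5])]
scene amplifier [(0.96, [284.0, 249.4])]
scene hatch [(0.98, [311.2, 246.6])]
scene grease_center [(0.88, [262.9, 341.9])]
scene solder_center [(0.63, [362.4, 207.2]), (0.22, [307.3, 190.6])]
```

```bash
cat > h.py <<'E'
import numpy as np,cv2
from station import arm
def ray(cam,uv):
    m=arm.camera_model(cam) if isinstance(cam,str) else cam
    W=m["world_from_camera"]
    d=W[:3,:3]@np.array([(uv[0]-m["cx"])/m["fx"],(uv[1]-m["cy"])/m["fy"],1]);return W[:3,3],d
def at_z(cam,uv,z):
    o,d=ray(cam,uv);return o+d*(z-o[2])/d[2]
def proj(cam,p):
    m=arm.camera_model(cam) if isinstance(cam,str) else cam
    W=m["world_from_camera"];q=W[:3,:3].T@(np.array(p)-W[:3,3])
    return np.array([m["cx"]+m["fx"]*q[0]/q[2],m["cy"]+m["fy"]*q[1]/q[2]])
def crop(img,x0,y0,x1,y1,k,fn):
    c=cv2.resize(img[y0:y1,x0:x1],None,fx=k,fy=k,interpolation=cv2.INTER_CUBIC);cv2.imwrite(fn,c)
E
python3 - <<'E'
from h import *
np.set_printoptions(precision=4,suppress=True)
t=cv2.imread("pics/a_top.png");s=cv2.imread("pics/a_scene.png")
crop(t,170,120,370,265,4,"pics/b_top.png")
crop(s,220,160,380,280,5,"pics/b_scene.png")
for n,uv,z in (("bottle",(320,174),.115),("wing",(308,211.8),.105),("mat",(206.5,214.5),.002),("amp",(306.6,197),0),("grease",(431.4,155.9),.023),("sol",(207.3,139.3),.02)): print(n,at_z("top",uv,z))
for n,uv,z in (("bottle",(296.5,236),.115),("wing",(270.3,222),.105),("index",(270.6,226),.095),("mat",(308.8,190.5),.002),("amp",(284,249.4),0),("grease",(262.9,341.9),.023),("sol",(362.4,207.2),.02)): print(n,at_z("scene",uv,z))
E
```

```text
bottle [ 0.5959 -0.0143  0.115 ]
wing [0.4944 0.0173 0.105 ]
mat [0.4915 0.3121 0.002 ]
amp [0.5454 0.014  0.    ]
grease [ 0.6655 -0.349   0.023 ]
sol [0.7147 0.3106 0.02  ]
bottle [ 0.6041 -0.0163  0.115 ]
wing [0.4977 0.0064 0.105 ]
index [ 0.5025 -0.0007  0.095 ]
mat [0.5017 0.2982 0.002 ]
amp [0.5505 0.0022 0.    ]
grease [ 0.6631 -0.3451  0.023 ]
sol [0.7167 0.2915 0.02  ]
```

View pics/b_top.png

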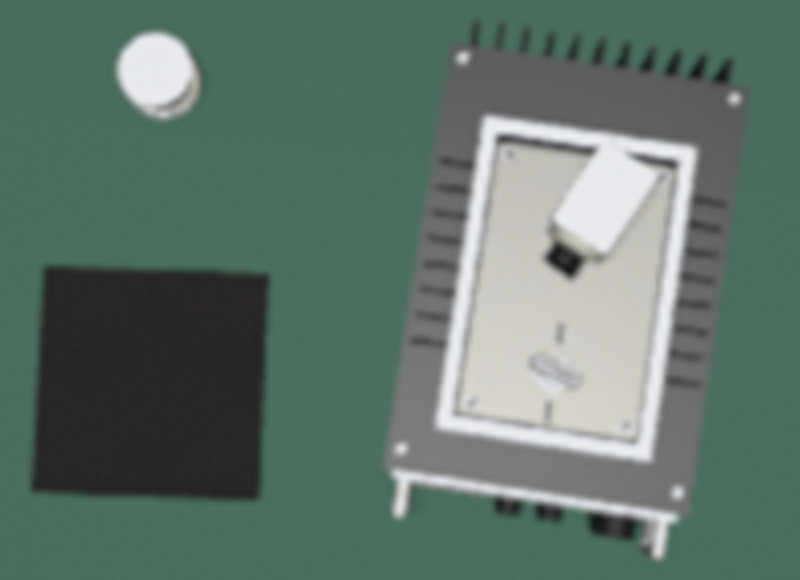

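View pics/b_scene.png

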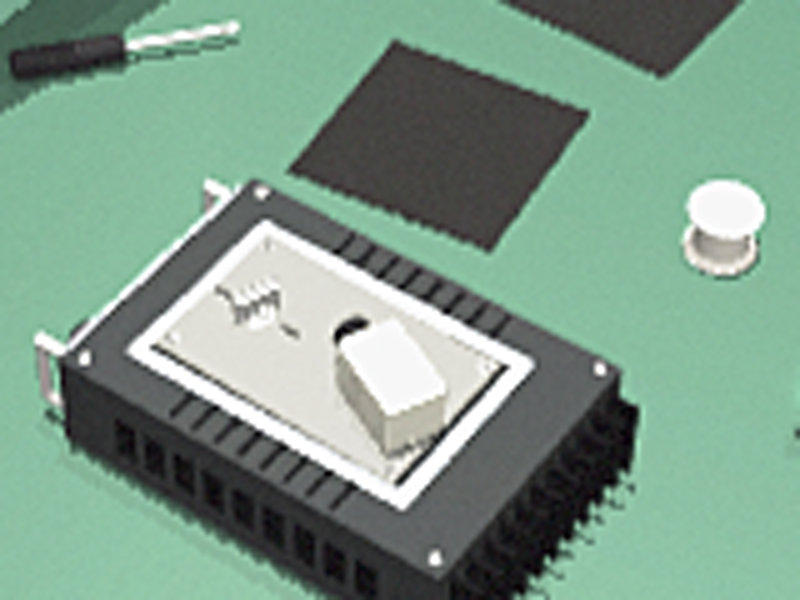

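```bash
python3 - <<'E'
from h import *
np.set_printoptions(precision=4,suppress=True)
T=lambda x,y:(x/4+170-.375,y/4+120-.375); S=lambda x,y:(x/5+220-.4,y/5+160-.4)
print("mat top");a=[at_z("top",T(*p),.002) for p in((45,266),(270,273),(258,499),(32,490))];print(np.array(a),np.mean(a,0))
a=[at_z("scene",S(*p),.002) for p in((395,40),(590,115),(492,250),(290,172))];print(np.array(a),np.mean(a,0))
print("amp screws");print(np.array([at_z("top",T(*p),.088) for p in((462,57),(734,98),(677,492),(401,448))]))
print(np.array([at_z("scene",S(*p),.088) for p in((600,370),(435,557),(84,357),(261,192))]))
print("bottle top face corners z~.139");print(np.array([at_z("top",T(*p),.139) for p in((610,143),(658,178),(602,252),(556,222))]))
print(np.array([at_z("scene",S(*p),.139) for p in((395,320),(336,352),(388,415),(446,376))]))
E
```

```text
mat top
[[0.5764 0.3909 0.002 ]
 [0.5717 0.2217 0.002 ]
 [0.4034 0.2283 0.002 ]
 [0.4089 0.3965 0.002 ]] [0.4901 0.3094 0.002 ]
[[0.4101 0.3975 0.002 ]
 [0.5802 0.3885 0.002 ]
 [0.5742 0.2233 0.002 ]
 [0.4069 0.2273 0.002 ]] [0.4929 0.3091 0.002 ]
amp screws
[[ 0.713   0.0797  0.088 ]
 [ 0.6843 -0.1089  0.088 ]
 [ 0.4119 -0.0678  0.088 ]
 [ 0.4406  0.1203  0.088 ]]
[[ 0.7128  0.0789  0.088 ]
 [ 0.6837 -0.1067  0.088 ]
 [ 0.4114 -0.0659  0.088 ]
 [ 0.4406  0.122   0.088 ]]
bottle top face corners z~.139
[[ 0.6416 -0.0175  0.139 ]
 [ 0.6183 -0.049   0.139 ]
 [ 0.5691 -0.0121  0.139 ]
 [ 0.5889  0.018   0.139 ]]
[[ 0.5957  0.0142  0.139 ]
 [ 0.5751 -0.0272  0.139 ]
 [ 0.6268 -0.0584  0.139 ]
 [ 0.6445 -0.0134  0.139 ]]
```

```bash
cat >> h.py <<'E'
from scipy.spatial.transform import Rotation as Ro
import json
def R_of(az,t):
    "az: azimuth deg of tool z when down; t: tilt deg of tool y toward that azimuth (camera up)"
    a,b=np.radians([az,t]);f=np.array([np.cos(a),np.sin(a),0]);u=np.array([0,0,1.])
    y=np.sin(b)*f-np.cos(b)*u; z=np.cos(b)*f+np.sin(b)*u
    return np.stack([np.cross(y,z),y,z],1)
def cur():
    s=arm.state();return s["eef_pos"],Ro.from_euler("xyz",s["eef_rot"],degrees=True).as_matrix(),s
def grasp(P,R,d=.054): return P+R[:,1]*d
def rows(poses,P,R,hand=None):
    "poses list of (P,R); print rows from P,R"
    out=[]
    for p,r in poses:
        d=R.T@(p-P)*100; w=Ro.from_matrix(R.T@r).as_rotvec()
        d=np.round(d,2);w=np.round(w,3)
        o={k:float(v) for k,v in zip(("x","y","z","ax","ay","az"),[*d,*w]) if v}
        if hand is not None:o["hand"]=hand
        out.append(o); P=P+R@d/100; R=R@Ro.from_rotvec(w).as_matrix()
    for i in range(0,len(out),10): print(json.dumps(out[i:i+10]))
    return P,R
E
python3 - <<'E'
from h import *
P,R,s=cur()
z=R[:,2];az0=np.degrees(np.arctan2(z[1],z[0]));print(az0)
T=np.array([.501,.053,.237]);N=30
ps=[]
for i in range(1,N+1):
    q=i/N; q2=min(1,i/24)
    az=az0+(-33-az0)*q2; t=45*max(0,min(1,(i-22)/8))
    ps.append((P+(T-P)*q,R_of(az,t)))
print(rows(ps,P,R,8.5))
E
```

```text
163.11182169997164
[{"x": -1.51, "y": 0.22, "z": -1.55, "ay": 0.143, "hand": 8.5}, {"x": -1.28, "y": 0.23, "z": -1.74, "ay": 0.142, "hand": 8.5}, {"x": -1.02, "y": 0.22, "z": -1.91, "ay": 0.143, "hand": 8.5}, {"x": -0.73, "y": 0.22, "z": -2.04, "ay": 0.142, "hand": 8.5}, {"x": -0.44, "y": 0.23, "z": -2.11, "ay": 0.143, "hand": 8.5}, {"x": -0.13, "y": 0.22, "z": -2.16, "ay": 0.143, "hand": 8.5}, {"x": 0.18, "y": 0.22, "z": -2.16, "ay": 0.142, "hand": 8.5}, {"x": 0.48, "y": 0.23, "z": -2.11, "ay": 0.143, "hand": 8.5}, {"x": 0.77, "y": 0.22, "z": -2.02, "ay": 0.143, "hand": 8.5}, {"x": 1.06, "y": 0.22, "z": -1.89, "ay": 0.142, "hand": 8.5}]
[{"x": 1.31, "y": 0.22, "z": -1.72, "ay": 0.143, "hand": 8.5}, {"x": 1.54, "y": 0.23, "z": -1.51, "ay": 0.142, "hand": 8.5}, {"x": 1.74, "y": 0.22, "z": -1.28, "ay": 0.143, "hand": 8.5}, {"x": 1.91, "y": 0.22, "z": -1.02, "ay": 0.143, "hand": 8.5}, {"x": 2.04, "y": 0.23, "z": -0.74, "ay": 0.142, "hand": 8.5}, {"x": 2.11, "y": 0.22, "z": -0.44, "ay": 0.143, "hand": 8.5}, {"x": 2.16, "y": 0.22, "z": -0.14, "ay": 0.142, "hand": 8.5}, {"x": 2.16, "y": 0.
[... 355 characters left out ...]
.007, "hand": 8.5}, {"x": 1.29, "y": 0.4, "z": 1.71, "ax": 0.098, "ay": 0.141, "az": -0.021, "hand": 8.5}, {"x": 1.02, "y": 0.59, "z": 1.83, "ax": 0.098, "hand": 8.5}, {"x": 1.03, "y": 0.76, "z": 1.75, "ax": 0.098, "hand": 8.5}, {"x": 1.02, "y": 0.94, "z": 1.68, "ax": 0.098, "hand": 8.5}, {"x": 1.02, "y": 1.09, "z": 1.58, "ax": 0.099, "hand": 8.5}, {"x": 1.03, "y": 1.25, "z": 1.46, "ax": 0.098, "hand": 8.5}, {"x": 1.02, "y": 1.38, "z": 1.33, "ax": 0.098, "hand": 8.5}]
(array([0.50105202, 0.0529935 , 0.23699504]), array([[-5.44485138e-01,  5.93065760e-01,  5.93134840e-01],
       [-8.38770487e-01, -3.85040060e-01, -3.84978210e-01],
       [ 6.32796375e-05, -7.07118913e-01,  7.07094646e-01]]))
```

Things that could be mistaken:
- **Mats:** three in the top view, at (130,195), (130,290) and (207,215). The one farthest to the robot's right (lowest y) is (207,215), at world (0.49, 0.31).
- **Bottle:** only one white square bottle, at (320,174). The white jar (433,156) and the reel (209,139) stand on the bench.

The crops confirm both choices: the bottle lies with its cap towards the robot and left, and the wing sits between two index lines.

{"api": "carry_out", "payload": {"plan": [{"x": -1.5, "y": 0.2, "z": -1.55, "ay": 0.143, "hand": 8.5}, {"x": -1.3, "y": 0.2, "z": -1.75, "ay": 0.143, "hand": 8.5}, {"x": -1.0, "y": 0.2, "z": -1.9, "ay": 0.143, "hand": 8.5}, {"x": -0.75, "y": 0.2, "z": -2.0, "ay": 0.143, "hand": 8.5}, {"x": -0.45, "y": 0.2, "z": -2.1, "ay": 0.143, "hand": 8.5}, {"x": -0.1, "y": 0.2, "z": -2.15, "ay": 0.143, "hand": 8.5}, {"x": 0.2, "y": 0.2, "z": -2.15, "ay": 0.143, "hand": 8.5}, {"x": 0.5, "y": 0.2, "z": -2.1, "ay": 0.143, "hand": 8.5}, {"x": 0.8, "y": 0.2, "z": -2.0, "ay": 0.143, "hand": 8.5}, {"x": 1.05, "y": 0.2, "z": -1.9, "ay": 0.143, "hand": 8.5}]}}

```text
$.plan[0]: bad value
```

{"api": "carry_out", "payload": {"plan": [{"x": 1.3, "y": 0.2, "z": -1.7, "ay": 0.143, "hand": 8.5}, {"x": 1.55, "y": 0.2, "z": -1.5, "ay": 0.143, "hand": 8.5}, {"x": 1.75, "y": 0.2, "z": -1.3, "ay": 0.143, "hand": 8.5}, {"x": 1.9, "y": 0.2, "z": -1.0, "ay": 0.143, "hand": 8.5}, {"x": 2.05, "y": 0.2, "z": -0.75, "ay": 0.143, "hand": 8.5}, {"x": 2.1, "y": 0.2, "z": -0.45, "ay": 0.143, "hand": 8.5}, {"x": 2.15, "y": 0.2, "z": -0.15, "ay": 0.143, "hand": 8.5}, {"x": 2.15, "y": 0.2, "z": 0.15, "ay": 0.143, "hand": 8.5}, {"x": 2.1, "y": 0.2, "z": 0.5, "ay": 0.143, "hand": 8.5}, {"x": 2.0, "y": 0.2, "z": 0.75, "ay": 0.143, "hand": 8.5}]}}

```text
$.plan[0]: bad value
```

{"api": "carry_out", "payload": {"plan": [{"x": -1.5, "y": 0.2, "z": -1.55, "ax": 0, "ay": 0.143, "az": 0, "hand": 8.5}, {"x": -1.3, "y": 0.2, "z": -1.75, "ax": 0, "ay": 0.143, "az": 0, "hand": 8.5}, {"x": -1.0, "y": 0.2, "z": -1.9, "ax": 0, "ay": 0.143, "az": 0, "hand": 8.5}, {"x": -0.75, "y": 0.2, "z": -2.0, "ax": 0, "ay": 0.143, "az": 0, "hand": 8.5}, {"x": -0.45, "y": 0.2, "z": -2.1, "ax": 0, "ay": 0.143, "az": 0, "hand": 8.5}, {"x": -0.1, "y": 0.2, "z": -2.15, "ax": 0, "ay": 0.143, "az": 0, "hand": 8.5}, {"x": 0.2, "y": 0.2, "z": -2.15, "ax": 0, "ay": 0.143, "az": 0, "hand": 8.5}, {"x": 0.5, "y": 0.2, "z": -2.1, "ax": 0, "ay": 0.143, "az": 0, "hand": 8.5}, {"x": 0.8, "y": 0.2, "z": -2.0, "ax": 0, "ay": 0.143, "az": 0, "hand": 8.5}, {"x": 1.05, "y": 0.2, "z": -1.9, "ax": 0, "ay": 0.143, "az": 0, "hand": 8.5}]}}

```text
time: 1.95
eef_pos: [0.2932, 0.4323, 0.2841]
eef_rot: [-90.0, -0.0, -9.2]
force: [-0.1, -0.5, -0.2]
width: 0.0849
```

{"api": "carry_out", "payload": {"plan": [{"x": 1.3, "y": 0.2, "z": -1.7, "ax": 0, "ay": 0.143, "az": 0, "hand": 8.5}, {"x": 1.55, "y": 0.2, "z": -1.5, "ax": 0, "ay": 0.143, "az": 0, "hand": 8.5}, {"x": 1.75, "y": 0.2, "z": -1.3, "ax": 0, "ay": 0.143, "az": 0, "hand": 8.5}, {"x": 1.9, "y": 0.2, "z": -1.0, "ax": 0, "ay": 0.143, "az": 0, "hand": 8.5}, {"x": 2.05, "y": 0.2, "z": -0.75, "ax": 0, "ay": 0.143, "az": 0, "hand": 8.5}, {"x": 2.1, "y": 0.2, "z": -0.45, "ax": 0, "ay": 0.143, "az": 0, "hand": 8.5}, {"x": 2.15, "y": 0.2, "z": -0.15, "ax": 0, "ay": 0.143, "az": 0, "hand": 8.5}, {"x": 2.15, "y": 0.2, "z": 0.15, "ax": 0, "ay": 0.143, "az": 0, "hand": 8.5}, {"x": 2.1, "y": 0.2, "z": 0.5, "ax": 0, "ay": 0.143, "az": 0, "hand": 8.5}, {"x": 2.0, "y": 0.2, "z": 0.75, "ax": 0, "ay": 0.143, "az": 0, "hand": 8.5}]}}

```text
time: 2.95
eef_pos: [0.3957, 0.2425, 0.2641]
eef_rot: [-90.0, 0.0, -91.1]
force: [0.6, -0.5, 0.2]
width: 0.0851
```

{"api": "carry_out", "payload": {"plan": [{"x": 1.9, "y": 0.2, "z": 1.05, "ax": 0, "ay": 0.143, "az": 0, "hand": 8.5}, {"x": 1.7, "y": 0.2, "z": 1.3, "ax": 0, "ay": 0.143, "az": 0, "hand": 8.5}, {"x": 1.5, "y": 0.2, "z": 1.55, "ax": 0.098, "ay": 0.142, "az": -0.007, "hand": 8.5}, {"x": 1.3, "y": 0.4, "z": 1.7, "ax": 0.098, "ay": 0.141, "az": -0.021, "hand": 8.5}, {"x": 1.0, "y": 0.6, "z": 1.85, "ax": 0.098, "ay": 0, "az": 0, "hand": 8.5}, {"x": 1.0, "y": 0.75, "z": 1.75, "ax": 0.098, "ay": 0, "az": 0, "hand": 8.5}, {"x": 1.0, "y": 0.95, "z": 1.7, "ax": 0.098, "ay": 0, "az": 0, "hand": 8.5}, {"x": 1.0, "y": 1.1, "z": 1.6, "ax": 0.099, "ay": 0, "az": 0, "hand": 8.5}, {"x": 1.0, "y": 1.25, "z": 1.45, "ax": 0.098, "ay": 0, "az": 0, "hand": 8.5}, {"x": 1.0, "y": 1.4, "z": 1.35, "ax": 0.098, "ay": 0, "az": 0, "hand": 8.5}]}}

```text
time: 3.95
eef_pos: [0.4719, 0.1198, 0.2476]
eef_rot: [-63.8, 0.9, -117.3]
force: [-0.4, -1.0, 0.6]
width: 0.0853
```

```bash
python3 - <<'E'
from h import *
P,R,s=cur();print(P,R,s["joints"])
m=arm.camera_model("wrist");im=arm.grab_frame("wrist");cv2.imwrite("pics/c_w.png",im[:,:,::-1]);np.save("m1.npy",m,allow_pickle=True)
E
```

```text
[0.471856   0.11983024 0.24764526] [[-0.45919335  0.39807153  0.79415397]
 [-0.88820276 -0.1902347  -0.41821838]
 [-0.01540519 -0.89741285  0.44092274]] [  11.57791668   -9.58929603  -37.58924897  121.48515185   18.79828112
   51.07718146 -153.95085097]
```

View pics/c_w.png

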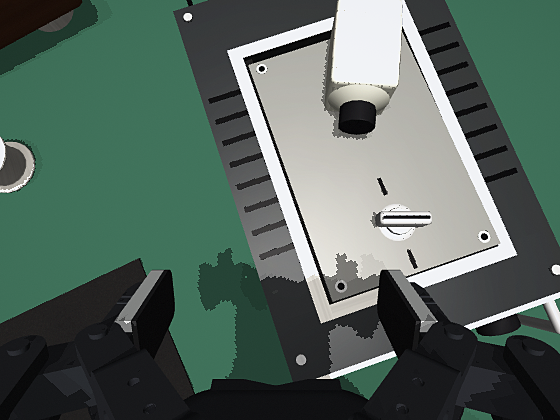

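```bash
python3 - <<'E'
from h import *
np.set_printoptions(precision=4,suppress=True)
m=np.load("m1.npy",allow_pickle=True).item()
im=cv2.imread("pics/c_w.png"); crop(im,320,0,460,280,2.1,"pics/c1.png"); crop(im,360,165,460,275,5,"pics/c2.png")
for n,uv,z in(("capend",(357,118),.110),("bodyL",(328,84),.110),("ix1",(382,186),.096),("ix2",(412,258),.096),("wing",(406,217),.116),("wl",(380,217),.116),("wr",(432,217),.116),("capface",(355,130),.1)):print(n,at_z(m,uv,z))
E
```

```text
capend [0.5677 0.0072 0.11  ]
bodyL [0.5995 0.0129 0.11  ]
ix1 [0.5183 0.0111 0.096 ]
ix2 [0.4644 0.0183 0.096 ]
wing [0.492  0.0149 0.116 ]
wl [0.4998 0.0298 0.116 ]
wr [ 0.4843 -0.      0.116 ]
capface [0.5631 0.009  0.1   ]
```

View pics/c1.png

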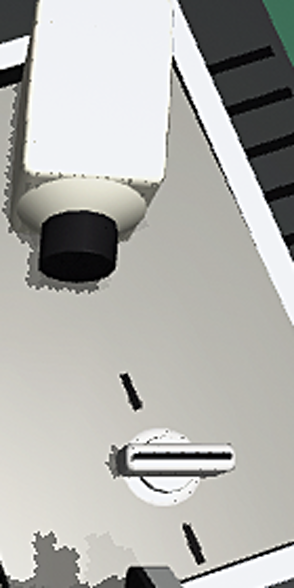

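View pics/c2.png

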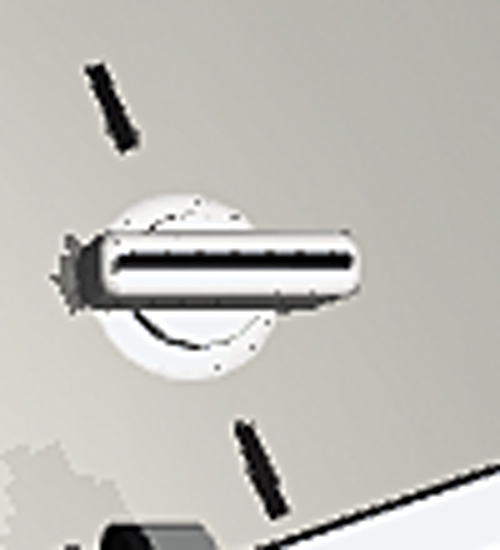

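```bash
python3 - <<'E'
from h import *
np.set_printoptions(precision=4,suppress=True)
m=np.load("m1.npy",allow_pickle=True).item()
for z in (.130,.133):
  a=at_z(m,(331.5,83.5),z);b=at_z(m,(395.5,87),z);e=at_z(m,(336,2),z);f=at_z(m,(402,5),z)
  d=a-b;print(z,a,b,np.hypot(*d[:2]),np.degrees(np.arctan2(d[1],d[0])), [np.degrees(np.arctan2(*(q)[1::-1])) for q in (a-e,b-f)])
E
```

```text
0.13 [0.5905 0.0182 0.13  ] [ 0.5691 -0.0172  0.13  ] 0.041423602872298806 58.808927541693 [np.float64(148.2913614451543), np.float64(145.42533267632191)]
0.133 [0.5893 0.0194 0.133 ] [ 0.5681 -0.0156  0.133 ] 0.04084451054669436 58.80892754169299 [np.float64(148.2913614451543), np.float64(145.42533267632197)]
```

```bash
cat > p.py <<'E'
from h import *
np.set_printoptions(precision=4,suppress=True)
def fix(out):pass
E
python3 - <<'E'
from h import *
import re
s=open("h.py").read()
s=s.replace(''' for k,v in zip(("x","y","z","ax","ay","az"),[*d,*w]) if v}''',''' for k,v in zip(("x","y","z","ax","ay","az"),[*d,*w])}''').replace("d=np.round(d,2)","d=np.round(d,1)+0.").replace("w=np.round(w,3)","w=np.round(w,2)+0." if 0 else "w=np.round(w,3)+0.")
open("h.py","w").write(s)
E
python3 - <<'E'
from h import *
P,R,s=cur()
z=R[:,2];az0=-27.8;t0=26.2
Rf=R_of(147.5,-45);G=np.array([.604,-.0145,.114]);T=G-Rf[:,1]*(.054+.11);print(T)
N=30;ps=[]
for i in range(1,N+1):
    az=az0+(147.5-az0)*min(1,i/23); t=t0*max(0,1-i/6)-45*max(0,min(1,(i-22)/8))
    ps.append((P+(T-P)*i/N,R_of(az,t)))
print(rows(ps,P,R,8.5))
E
```

```text
[0.50619568 0.04780822 0.22996551]
[{"x": 0.2, "y": 0.1, "z": 0.2, "ax": -0.078, "ay": -0.124, "az": 0.041, "hand": 8.5}, {"x": 0.1, "y": 0.2, "z": 0.1, "ax": -0.076, "ay": -0.125, "az": 0.045, "hand": 8.5}, {"x": 0.2, "y": 0.1, "z": 0.2, "ax": -0.076, "ay": -0.129, "az": 0.035, "hand": 8.5}, {"x": 0.2, "y": 0.1, "z": 0.1, "ax": -0.076, "ay": -0.13, "az": 0.025, "hand": 8.5}, {"x": 0.3, "y": 0.0, "z": 0.1, "ax": -0.076, "ay": -0.132, "az": 0.015, "hand": 8.5}, {"x": 0.2, "y": 0.1, "z": 0.0, "ax": -0.076, "ay": -0.133, "az": 0.005, "hand": 8.5}, {"x": 0.3, "y": 0.0, "z": 0.1, "ax": 0.0, "ay": -0.133, "az": 0.0, "hand": 8.5}, {"x": 0.2, "y": 0.1, "z": 0.0, "ax": 0.0, "ay": -0.133, "az": 0.0, "hand": 8.5}, {"x": 0.3, "y": 0.1, "z": -0.1, "ax": 0.0, "ay": -0.133, "az": 0.0, "hand": 8.5}, {"x": 0.2, "y": 0.0, "z": 0.0, "ax": 0.0, "ay": -0.133, "az": 0.001, "hand": 8.5}]
[{"x": 0.3, "y": 0.1, "z": -0.1, "ax": 0.0, "ay": -0.133, "az": 0.0, "hand": 8.5}, {"x": 0.2, "y": 0.0, "z": -0.1, "ax": 0.0, "ay": -0.133, "az": 0.0, "hand": 8.5}, {"x": 0.2, "y": 0.1, "z": -0.2, "ax": 0.0, "ay": -0.134, 
[... 966 characters left out ...]
: -0.2, "ax": -0.098, "ay": 0.0, "az": 0.0, "hand": 8.5}, {"x": -0.2, "y": 0.1, "z": -0.1, "ax": -0.098, "ay": 0.0, "az": 0.0, "hand": 8.5}, {"x": -0.1, "y": 0.2, "z": -0.2, "ax": -0.098, "ay": 0.0, "az": 0.0, "hand": 8.5}, {"x": -0.1, "y": 0.1, "z": -0.2, "ax": -0.099, "ay": 0.0, "az": 0.0, "hand": 8.5}, {"x": -0.2, "y": 0.2, "z": -0.2, "ax": -0.098, "ay": 0.0, "az": 0.0, "hand": 8.5}, {"x": -0.1, "y": 0.2, "z": -0.1, "ax": -0.098, "ay": 0.0, "az": 0.0, "hand": 8.5}]
(array([0.50643614, 0.0476101 , 0.22979988]), array([[ 5.36993078e-01,  5.96649592e-01, -5.96362053e-01],
       [ 8.43586636e-01, -3.79683125e-01,  3.79739795e-01],
       [ 1.42985978e-04, -7.07000699e-01, -7.07212833e-01]]))
```

{"api": "carry_out", "payload": {"plan": [{"x": 0.2, "y": 0.1, "z": 0.2, "ax": -0.08, "ay": -0.125, "az": 0.04, "hand": 8.5}, {"x": 0.1, "y": 0.2, "z": 0.1, "ax": -0.075, "ay": -0.125, "az": 0.045, "hand": 8.5}, {"x": 0.2, "y": 0.1, "z": 0.2, "ax": -0.075, "ay": -0.13, "az": 0.035, "hand": 8.5}, {"x": 0.2, "y": 0.1, "z": 0.1, "ax": -0.075, "ay": -0.13, "az": 0.025, "hand": 8.5}, {"x": 0.3, "y": 0, "z": 0.1, "ax": -0.075, "ay": -0.13, "az": 0.015, "hand": 8.5}, {"x": 0.2, "y": 0.1, "z": 0, "ax": -0.075, "ay": -0.133, "az": 0.005, "hand": 8.5}, {"x": 0.3, "y": 0, "z": 0.1, "ax": 0, "ay": -0.133, "az": 0, "hand": 8.5}, {"x": 0.2, "y": 0.1, "z": 0, "ax": 0, "ay": -0.133, "az": 0, "hand": 8.5}, {"x": 0.3, "y": 0.1, "z": -0.1, "ax": 0, "ay": -0.133, "az": 0, "hand": 8.5}, {"x": 0.2, "y": 0, "z": 0, "ax": 0, "ay": -0.133, "az": 0, "hand": 8.5}]}}

```text
time: 5.0
eef_pos: [0.4821, 0.0973, 0.242]
eef_rot: [-89.4, -0.9, -43.2]
force: [-0.4, 0.2, 0.7]
width: 0.0851
```

{"api": "carry_out", "payload": {"plan": [{"x": 0.3, "y": 0.1, "z": -0.1, "ax": 0, "ay": -0.133, "az": 0, "hand": 8.5}, {"x": 0.2, "y": 0, "z": -0.1, "ax": 0, "ay": -0.133, "az": 0, "hand": 8.5}, {"x": 0.2, "y": 0.1, "z": -0.2, "ax": 0, "ay": -0.133, "az": 0, "hand": 8.5}, {"x": 0.2, "y": 0, "z": -0.2, "ax": 0, "ay": -0.133, "az": 0, "hand": 8.5}, {"x": 0.1, "y": 0.1, "z": -0.2, "ax": 0, "ay": -0.133, "az": 0, "hand": 8.5}, {"x": 0.2, "y": 0, "z": -0.2, "ax": 0, "ay": -0.133, "az": 0, "hand": 8.5}, {"x": 0.1, "y": 0.1, "z": -0.2, "ax": 0, "ay": -0.133, "az": 0, "hand": 8.5}, {"x": 0, "y": 0.1, "z": -0.3, "ax": 0, "ay": -0.133, "az": 0, "hand": 8.5}, {"x": 0.1, "y": 0, "z": -0.2, "ax": 0, "ay": -0.133, "az": 0, "hand": 8.5}, {"x": -0.1, "y": 0.1, "z": -0.3, "ax": 0, "ay": -0.133, "az": 0, "hand": 8.5}]}}

```text
time: 6.0
eef_pos: [0.4928, 0.0735, 0.2366]
eef_rot: [-90.8, -0.9, 33.0]
force: [0.3, -0.0, -1.4]
width: 0.085
```

```bash
python3 - <<'E'
from h import *
P,R,s=cur();print(P,R,s["joints"])
z=R[:,2];az0=np.degrees(np.arctan2(z[1],z[0]));print(az0)
Rf=R_of(147.5,-45);G=np.array([.604,-.0145,.114]);T=G-Rf[:,1]*(.054+.11);print(T)
N=10;ps=[]
for i in range(1,N+1):
    az=az0+(147.5-az0)*min(1,i/5); t=-45*max(0,min(1,(i-3)/7))
    ps.append((P+(T-P)*i/N,R_of(az,t)))
print(rows(ps,P,R,8.5))
E
```

```text
[0.49278004 0.07348985 0.23661288] [[ 0.83861939  0.02039766 -0.54433579]
 [ 0.54449736 -0.00296165  0.83875733]
 [ 0.01549656 -0.99978756 -0.01359017]] [ 12.61523255   3.04790327 -24.96518106 109.27999752   1.84965692
  66.86106691  19.97159494]
122.98271932560316
[0.50619568 0.04780822 0.22996551]
[{"x": 0.0, "y": 0.1, "z": -0.3, "ax": 0.014, "ay": -0.085, "az": 0.015, "hand": 8.5}, {"x": -0.1, "y": 0.0, "z": -0.3, "ax": 0.0, "ay": -0.086, "az": 0.0, "hand": 8.5}, {"x": -0.1, "y": 0.1, "z": -0.3, "ax": 0.0, "ay": -0.086, "az": 0.0, "hand": 8.5}, {"x": 0.0, "y": 0.1, "z": -0.2, "ax": -0.112, "ay": -0.085, "az": -0.005, "hand": 8.5}, {"x": -0.2, "y": 0.1, "z": -0.3, "ax": -0.112, "ay": -0.085, "az": -0.014, "hand": 8.5}, {"x": -0.1, "y": 0.1, "z": -0.2, "ax": -0.112, "ay": 0.0, "az": 0.0, "hand": 8.5}, {"x": -0.2, "y": 0.1, "z": -0.2, "ax": -0.112, "ay": 0.001, "az": 0.0, "hand": 8.5}, {"x": -0.1, "y": 0.2, "z": -0.2, "ax": -0.113, "ay": 0.0, "az": 0.0, "hand": 8.5}, {"x": -0.1, "y": 0.2, "z": -0.2, "ax": -0.112, "ay": 0.0, "az": 0.0, "hand": 8.5}, {"x": -0.2, "y": 0.2, "z": -0.2, "ax": -0.112, "ay": 0.0, "az": 0.0, "hand": 8.5}]
(array([0.5063976 , 0.04760284, 0.23030516]), array([[ 5.37741261e-01,  5.96141128e-01, -5.96196353e-01],
       [ 8.43109919e-01, -3.80206008e-01,  3.80274974e-01],
       [ 2.01166912e-05, -7.07148604e-01, -7.07064956e-01]]))
```

```bash
python3 - <<'E'
from h import *
P,R,s=cur()
z=R[:,2];az0=np.degrees(np.arctan2(z[1],z[0]))
Rf=R_of(147.5,-45);G=np.array([.604,-.0145,.114]);T=G-Rf[:,1]*.054+[0,0,.075];print(T)
N=10;ps=[]
for i in range(1,N+1):
    az=az0+(147.5-az0)*min(1,i/5); t=-45*max(0,min(1,(i-3)/7))
    ps.append((P+(T-P)*i/N,R_of(az,t)))
print(rows(ps,P,R,8.5))
E
```

```text
[0.57179614 0.00601612 0.22718377]
[{"x": 0.3, "y": 0.1, "z": -1.0, "ax": 0.014, "ay": -0.085, "az": 0.015, "hand": 8.5}, {"x": 0.2, "y": 0.1, "z": -1.0, "ax": 0.0, "ay": -0.086, "az": 0.0, "hand": 8.5}, {"x": 0.1, "y": 0.1, "z": -1.0, "ax": 0.0, "ay": -0.086, "az": 0.0, "hand": 8.5}, {"x": 0.1, "y": 0.1, "z": -1.1, "ax": -0.112, "ay": -0.085, "az": -0.005, "hand": 8.5}, {"x": -0.1, "y": 0.2, "z": -1.0, "ax": -0.112, "ay": -0.085, "az": -0.014, "hand": 8.5}, {"x": -0.1, "y": 0.3, "z": -1.0, "ax": -0.112, "ay": 0.0, "az": 0.0, "hand": 8.5}, {"x": -0.2, "y": 0.5, "z": -0.9, "ax": -0.112, "ay": 0.001, "az": 0.0, "hand": 8.5}, {"x": -0.1, "y": 0.5, "z": -0.9, "ax": -0.113, "ay": 0.0, "az": 0.0, "hand": 8.5}, {"x": -0.2, "y": 0.6, "z": -0.8, "ax": -0.112, "ay": 0.0, "az": 0.0, "hand": 8.5}, {"x": -0.1, "y": 0.7, "z": -0.8, "ax": -0.112, "ay": 0.0, "az": 0.0, "hand": 8.5}]
(array([0.57188242, 0.00623409, 0.22757758]), array([[ 5.37741261e-01,  5.96141128e-01, -5.96196353e-01],
       [ 8.43109919e-01, -3.80206008e-01,  3.80274974e-01],
       [ 2.01166912e-05, -7.07148604e-01, -7.07064956e-01]]))
```

{"api": "carry_out", "payload": {"plan": [{"x": 0.3, "y": 0.1, "z": -1.0, "ax": 0.015, "ay": -0.085, "az": 0.015, "hand": 8.5}, {"x": 0.2, "y": 0.1, "z": -1.0, "ax": 0, "ay": -0.085, "az": 0, "hand": 8.5}, {"x": 0.1, "y": 0.1, "z": -1.0, "ax": 0, "ay": -0.085, "az": 0, "hand": 8.5}, {"x": 0.1, "y": 0.1, "z": -1.1, "ax": -0.11, "ay": -0.085, "az": -0.005, "hand": 8.5}, {"x": -0.1, "y": 0.2, "z": -1.0, "ax": -0.11, "ay": -0.085, "az": -0.015, "hand": 8.5}, {"x": -0.1, "y": 0.3, "z": -1.0, "ax": -0.113, "ay": 0, "az": 0, "hand": 8.5}, {"x": -0.2, "y": 0.5, "z": -0.9, "ax": -0.113, "ay": 0, "az": 0, "hand": 8.5}, {"x": -0.1, "y": 0.5, "z": -0.9, "ax": -0.113, "ay": 0, "az": 0, "hand": 8.5}, {"x": -0.2, "y": 0.6, "z": -0.8, "ax": -0.113, "ay": 0, "az": 0, "hand": 8.5}, {"x": -0.1, "y": 0.7, "z": -0.8, "ax": -0.113, "ay": 0, "az": 0, "hand": 8.5}]}}

```text
time: 7.0
eef_pos: [0.5714, 0.0057, 0.2279]
eef_rot: [-135.1, -0.1, 57.1]
force: [0.4, -1.0, -0.9]
width: 0.0851
```

```bash
cat > go.py <<'E'
import sys
from h import *
np.set_printoptions(precision=4,suppress=True)
def info():
    P,R,s=cur();print("P",P,"G",grasp(P,R),"w",s["width"],"F",s["force"],"t",s["time"]);print("y",R[:,1],"z",R[:,2]);print(s["joints"]);return P,R,s
E
python3 - <<'E'
from go import *
P,R,s=info()
im=arm.grab_frame("wrist");cv2.imwrite("pics/d_w.png",im[:,:,::-1])
im=arm.grab_frame("scene")[:,:,::-1];crop(im,180,60,400,290,3.2 if 0 else 2.6,"pics/d_s.png")
Rf=R_of(147.5,-45);G=np.array([.604,-.0145,.114]);T=G-Rf[:,1]*.054
ps=[(P+(T-P)*min(1,i/8),Rf) for i in range(1,11)]
rows(ps,P,R,8.5)
E
```

```text
P [0.5714 0.0057 0.2279] G [ 0.6036 -0.015   0.1899] w 0.08507060131784988 F [ 0.3713 -1.0411 -0.9439] t 7.0
y [ 0.5962 -0.3836 -0.7053] z [-0.5911  0.3847 -0.7089]
[  9.2286  -0.3001 -28.6844 124.2684  58.4466  40.9461  -3.4843]
[{"x": 0.0, "y": 0.7, "z": 0.7, "ax": 0.003, "ay": -0.007, "az": -0.003, "hand": 8.5}, {"x": 0.0, "y": 0.6, "z": 0.6, "ax": 0.0, "ay": 0.0, "az": 0.0, "hand": 8.5}, {"x": 0.0, "y": 0.7, "z": 0.7, "ax": 0.0, "ay": 0.0, "az": 0.0, "hand": 8.5}, {"x": 0.0, "y": 0.7, "z": 0.7, "ax": 0.0, "ay": 0.0, "az": 0.0, "hand": 8.5}, {"x": 0.0, "y": 0.7, "z": 0.6, "ax": 0.0, "ay": 0.0, "az": 0.0, "hand": 8.5}, {"x": 0.0, "y": 0.6, "z": 0.7, "ax": 0.0, "ay": 0.0, "az": 0.0, "hand": 8.5}, {"x": 0.0, "y": 0.7, "z": 0.7, "ax": 0.0, "ay": 0.0, "az": 0.0, "hand": 8.5}, {"x": 0.0, "y": 0.7, "z": 0.6, "ax": 0.0, "ay": 0.0, "az": 0.0, "hand": 8.5}, {"x": 0.0, "y": 0.0, "z": 0.0, "ax": 0.0, "ay": 0.0, "az": 0.0, "hand": 8.5}, {"x": 0.0, "y": 0.0, "z": 0.0, "ax": 0.0, "ay": 0.0, "az": 0.0, "hand": 8.5}]
```

View pics/d_w.png

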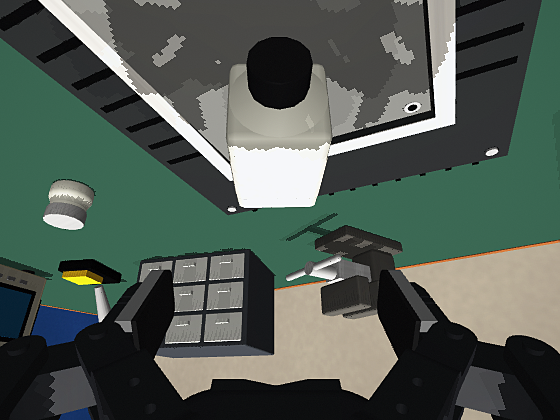

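View pics/d_s.png

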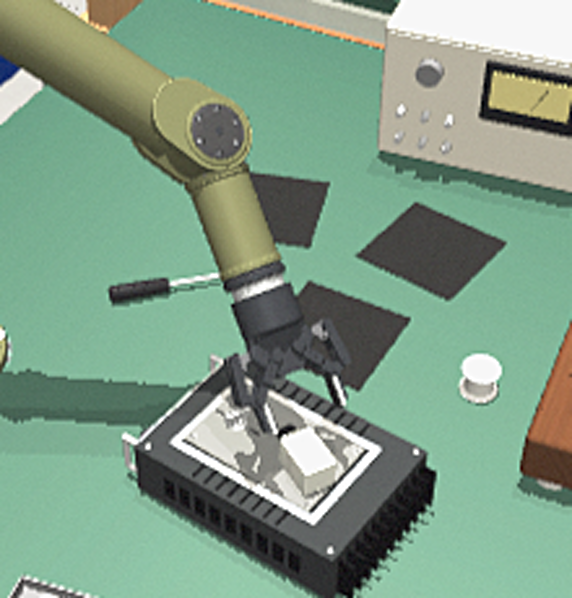

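{"api": "carry_out", "payload": {"plan": [{"x": 0, "y": 0.7, "z": 0.7, "ax": 0, "ay": -0.005, "az": 0, "hand": 8.5}, {"x": 0, "y": 0.6, "z": 0.6, "ax": 0, "ay": 0, "az": 0, "hand": 8.5}, {"x": 0, "y": 0.7, "z": 0.7, "ax": 0, "ay": 0, "az": 0, "hand": 8.5}, {"x": 0, "y": 0.7, "z": 0.7, "ax": 0, "ay": 0, "az": 0, "hand": 8.5}, {"x": 0, "y": 0.6, "z": 0.6, "ax": 0, "ay": 0, "az": 0, "hand": 8.5}, {"x": 0, "y": 0.7, "z": 0.7, "ax": 0, "ay": 0, "az": 0, "hand": 8.5}, {"x": 0, "y": 0.7, "z": 0.7, "ax": 0, "ay": 0, "az": 0, "hand": 8.5}, {"x": 0, "y": 0.6, "z": 0.6, "ax": 0, "ay": 0, "az": 0, "hand": 8.5}, {"x": 0, "y": 0, "z": 0, "ax": 0, "ay": 0, "az": 0, "hand": 8.5}, {"x": 0, "y": 0, "z": 0, "ax": 0, "ay": 0, "az": 0, "hand": 8.5}]}}

```text
time: 8.1
eef_pos: [0.5712, 0.0053, 0.1526]
eef_rot: [-134.8, 0.1, 57.2]
force: [0.3, 1.4, 0.6]
width: 0.0851
```

```bash
python3 - <<'E'
from go import *
P,R,s=info()
im=arm.grab_frame("wrist");cv2.imwrite("pics/e_w.png",im[:,:,::-1])
im=arm.grab_frame("scene")[:,:,::-1];crop(im,220,160,380,280,4,"pics/e_s.png")
E
```

```text
P [0.5712 0.0053 0.1526] G [ 0.6031 -0.0154  0.1143] w 0.08507800046734766 F [0.3066 1.3748 0.5724] t 8.1
y [ 0.5913 -0.3831 -0.7097] z [-0.5974  0.3831 -0.7045]
[  7.8739   7.6501 -28.4206 127.3304  72.644   39.6051 -18.9595]
```

View pics/e_w.png

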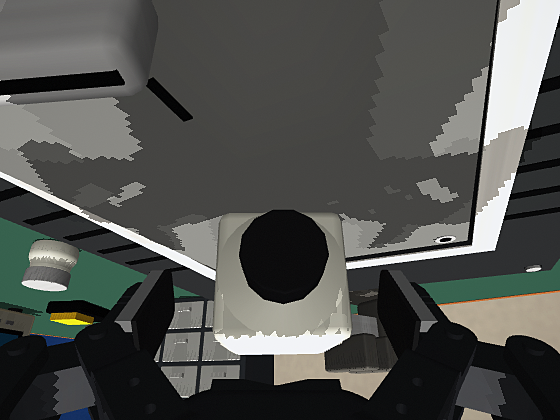

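View pics/e_s.png

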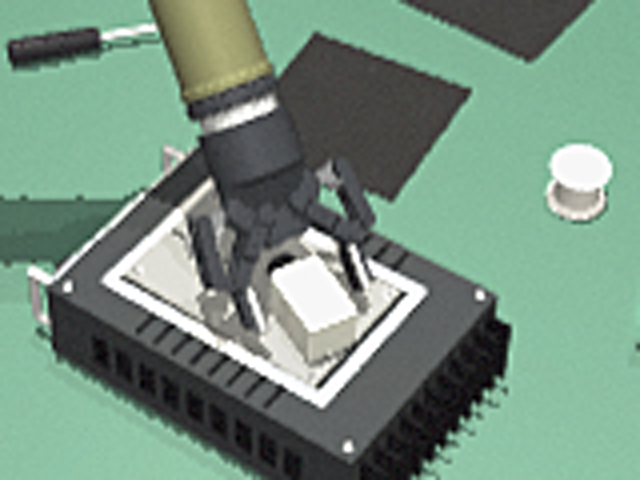

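{"api": "carry_out", "payload": {"force": 40, "plan": [{"x": 0, "y": 0, "z": 0, "ax": 0, "ay": 0, "az": 0, "hand": 3.5}, {"x": 0, "y": 0, "z": 0, "ax": 0, "ay": 0, "az": 0, "hand": 3.5}, {"x": 0, "y": 0, "z": 0, "ax": 0, "ay": 0, "az": 0, "hand": 3.5}, {"x": 0, "y": 0, "z": 0, "ax": 0, "ay": 0, "az": 0, "hand": 3.5}, {"x": 0, "y": 0, "z": 0, "ax": 0, "ay": 0, "az": 0, "hand": 3.5}, {"x": 0, "y": 0, "z": 0, "ax": 0, "ay": 0, "az": 0, "hand": 3.5}, {"x": 0, "y": 0, "z": 0, "ax": 0, "ay": 0, "az": 0, "hand": 3.5}, {"x": 0, "y": 0, "z": 0, "ax": 0, "ay": 0, "az": 0, "hand": 3.5}, {"x": 0, "y": 0, "z": 0, "ax": 0, "ay": 0, "az": 0, "hand": 3.5}, {"x": 0, "y": 0, "z": 0, "ax": 0, "ay": 0, "az": 0, "hand": 3.5}]}}

```text
time: 9.2
eef_pos: [0.571, 0.0054, 0.1526]
eef_rot: [-134.9, 0.1, 57.3]
force: [-2.3, 1.3, 5.1]
width: 0.0431
```

```bash
python3 - <<'E'
from go import *
P,R,s=info()
im=arm.grab_frame("wrist");cv2.imwrite("pics/f_w.png",im[:,:,::-1])
E
```

```text
P [0.571  0.0054 0.1526] G [ 0.603  -0.0153  0.1143] w 0.04306638014898618 F [-2.3079  1.3264  5.0836] t 9.2
y [ 0.5928 -0.3828 -0.7085] z [-0.5967  0.382  -0.7057]
[  7.9553   7.6361 -28.5293 127.4156  72.8907  39.5845 -19.1784]
```

View pics/f_w.png

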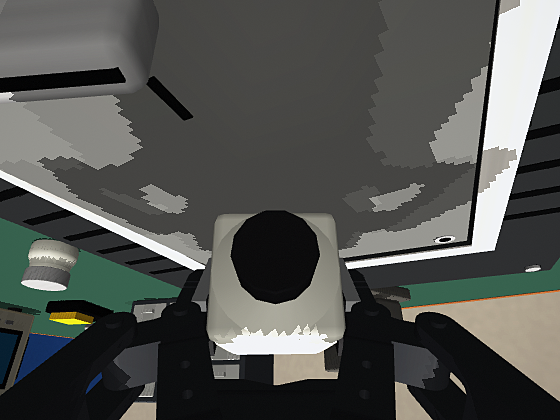

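```bash
python3 - <<'E'
from go import *
P,R,s=info();G0=grasp(P,R)
G1=np.array([.603,-.015,.23]);G2=np.array([.4915,.309,.12])
ps=[]
for i in range(1,31):
    q=min(1,max(0,(i-6)/20)); r=min(1,max(0,(i-5)/23))
    G=G0+(G1-G0)*min(1,i/6)
    G=G+(G2-G1)*r
    if i>6: G[2]=.23+(.12-.23)*max(0,(i-14)/16)
    r_=R_of(147.5+(45-147.5)*q,-45+88*q)
    ps.append((G-r_[:,1]*.054,r_))
print(rows(ps,P,R,3.5))
E
```

```text
P [0.571  0.0054 0.1525] G [ 0.603  -0.0153  0.1143] w 0.04352934354273026 F [-3.0069  2.2221  4.9903] t 9.25
y [ 0.5928 -0.3828 -0.7085] z [-0.5968  0.382  -0.7057]
[  7.9547   7.6384 -28.5306 127.4175  72.89    39.584  -19.1771]
[{"x": 0.0, "y": -1.4, "z": -1.3, "ax": -0.002, "ay": -0.002, "az": -0.004, "hand": 3.5}, {"x": 0.0, "y": -1.3, "z": -1.4, "ax": 0.0, "ay": 0.0, "az": 0.0, "hand": 3.5}, {"x": 0.0, "y": -1.4, "z": -1.4, "ax": 0.0, "ay": 0.0, "az": 0.0, "hand": 3.5}, {"x": 0.0, "y": -1.4, "z": -1.3, "ax": 0.0, "ay": 0.0, "az": 0.0, "hand": 3.5}, {"x": 0.0, "y": -1.3, "z": -1.4, "ax": 0.0, "ay": 0.0, "az": 0.0, "hand": 3.5}, {"x": 0.9, "y": -1.9, "z": -0.2, "ax": 0.0, "ay": 0.0, "az": 0.0, "hand": 3.5}, {"x": 1.3, "y": -1.1, "z": 0.1, "ax": 0.077, "ay": 0.066, "az": 0.06, "hand": 3.5}, {"x": 1.1, "y": -0.8, "z": 0.5, "ax": 0.076, "ay": 0.07, "az": 0.056, "hand": 3.5}, {"x": 0.9, "y": -0.8, "z": 0.6, "ax": 0.077, "ay": 0.074, "az": 0.05, "hand": 3.5}, {"x": 0.8, "y": -0.7, "z": 0.8, "ax": 0.077, "ay": 0.078, "az": 0.044, "hand": 3.5}]
[{"x": 0.7, "y": -0.6, "z": 0.8, "ax": 0.0
[... 1087 characters left out ...]
.1, "z": 0.1, "ax": 0.076, "ay": 0.075, "az": -0.048, "hand": 3.5}, {"x": -1.6, "y": 1.1, "z": 0.0, "ax": 0.077, "ay": 0.073, "az": -0.053, "hand": 3.5}, {"x": -1.6, "y": 1.0, "z": -0.3, "ax": 0.077, "ay": 0.067, "az": -0.058, "hand": 3.5}, {"x": -1.3, "y": 1.0, "z": 0.1, "ax": 0.0, "ay": 0.0, "az": 0.0, "hand": 3.5}, {"x": -1.3, "y": 0.9, "z": 0.0, "ax": 0.0, "ay": 0.0, "az": 0.0, "hand": 3.5}, {"x": 0.0, "y": 0.5, "z": -0.5, "ax": 0.0, "ay": 0.0, "az": 0.0, "hand": 3.5}, {"x": 0.0, "y": 0.5, "z": -0.5, "ax": 0.0, "ay": 0.0, "az": 0.0, "hand": 3.5}]
(array([0.4654, 0.2824, 0.1596]), array([[ 0.7073,  0.4823,  0.5168],
       [-0.7069,  0.4824,  0.5173],
       [ 0.0001, -0.7312,  0.6822]]))
```

{"api": "carry_out", "payload": {"plan": [{"x": 0, "y": -1.4, "z": -1.3, "ax": 0, "ay": 0, "az": 0, "hand": 3.5}, {"x": 0, "y": -1.3, "z": -1.4, "ax": 0, "ay": 0, "az": 0, "hand": 3.5}, {"x": 0, "y": -1.4, "z": -1.4, "ax": 0, "ay": 0, "az": 0, "hand": 3.5}, {"x": 0, "y": -1.4, "z": -1.3, "ax": 0, "ay": 0, "az": 0, "hand": 3.5}, {"x": 0, "y": -1.3, "z": -1.4, "ax": 0, "ay": 0, "az": 0, "hand": 3.5}, {"x": 0.9, "y": -1.9, "z": -0.2, "ax": 0, "ay": 0, "az": 0, "hand": 3.5}, {"x": 1.3, "y": -1.1, "z": 0.1, "ax": 0.077, "ay": 0.066, "az": 0.06, "hand": 3.5}, {"x": 1.1, "y": -0.8, "z": 0.5, "ax": 0.077, "ay": 0.07, "az": 0.055, "hand": 3.5}, {"x": 0.9, "y": -0.8, "z": 0.6, "ax": 0.077, "ay": 0.074, "az": 0.05, "hand": 3.5}, {"x": 0.8, "y": -0.7, "z": 0.8, "ax": 0.077, "ay": 0.078, "az": 0.044, "hand": 3.5}]}}

```text
time: 10.25
eef_pos: [0.5632, 0.0762, 0.2769]
eef_rot: [-116.9, 0.2, 36.6]
force: [0.6, 0.4, -1.2]
width: 0.0434
```

{"api": "carry_out", "payload": {"plan": [{"x": 0.7, "y": -0.6, "z": 0.8, "ax": 0.077, "ay": 0.081, "az": 0.038, "hand": 3.5}, {"x": 0.5, "y": -0.5, "z": 0.9, "ax": 0.077, "ay": 0.084, "az": 0.032, "hand": 3.5}, {"x": 0.3, "y": -0.5, "z": 1.0, "ax": 0.077, "ay": 0.086, "az": 0.025, "hand": 3.5}, {"x": 0.1, "y": -0.3, "z": 1.0, "ax": 0.077, "ay": 0.087, "az": 0.019, "hand": 3.5}, {"x": 0, "y": 0.4, "z": 1.2, "ax": 0.077, "ay": 0.089, "az": 0.012, "hand": 3.5}, {"x": -0.2, "y": 0.6, "z": 1.1, "ax": 0.077, "ay": 0.089, "az": 0.005, "hand": 3.5}, {"x": -0.3, "y": 0.6, "z": 1.1, "ax": 0.077, "ay": 0.09, "az": 0, "hand": 3.5}, {"x": -0.5, "y": 0.8, "z": 0.9, "ax": 0.077, "ay": 0.089, "az": -0.01, "hand": 3.5}, {"x": -0.7, "y": 0.9, "z": 0.9, "ax": 0.077, "ay": 0.088, "az": -0.015, "hand": 3.5}, {"x": -0.9, "y": 1.0, "z": 0.7, "ax": 0.077, "ay": 0.086, "az": -0.023, "hand": 3.5}]}}

```text
time: 11.25
eef_pos: [0.5269, 0.1811, 0.239]
eef_rot: [-73.1, 0.4, -14.8]
force: [-0.7, 0.8, -1.9]
width: 0.0438
```

```bash
python3 - <<'E'
from go import *
P,R,s=info();G0=grasp(P,R)
im=arm.grab_frame("scene")[:,:,::-1];crop(im,180,60,400,290,2.6,"pics/g_s.png")
z=R[:,2];print(np.degrees(np.arctan2(z[1],z[0])),np.degrees(np.arcsin(z[2])))
E
```

```text
P [0.5269 0.1811 0.239 ] G [0.5305 0.1964 0.1873] w 0.04376718015388013 F [-0.6838  0.7918 -1.8947] t 11.25
y [ 0.0675  0.2827 -0.9568] z [0.2461 0.9247 0.2906]
[ 14.6132   7.2146 -30.5278 106.6406 -12.9006  59.4875 -24.4665]
75.09514542330122 16.893986077647533
```

View pics/g_s.png

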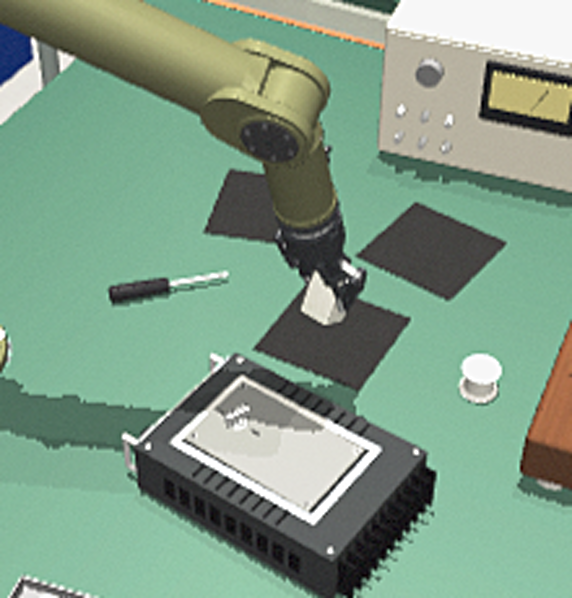

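{"api": "carry_out", "payload": {"plan": [{"x": -1.0, "y": 1.0, "z": 0.6, "ax": 0.077, "ay": 0.085, "az": -0.028, "hand": 3.5}, {"x": -1.1, "y": 1.1, "z": 0.4, "ax": 0.077, "ay": 0.082, "az": -0.036, "hand": 3.5}, {"x": -1.3, "y": 1.1, "z": 0.3, "ax": 0.077, "ay": 0.08, "az": -0.041, "hand": 3.5}, {"x": -1.3, "y": 1.1, "z": 0.1, "ax": 0.077, "ay": 0.075, "az": -0.048, "hand": 3.5}, {"x": -1.6, "y": 1.1, "z": 0, "ax": 0.077, "ay": 0.073, "az": -0.053, "hand": 3.5}, {"x": -1.6, "y": 1.0, "z": -0.3, "ax": 0.077, "ay": 0.067, "az": -0.058, "hand": 3.5}, {"x": -1.3, "y": 1.0, "z": 0.1, "ax": 0, "ay": 0, "az": 0, "hand": 3.5}, {"x": -1.3, "y": 0.9, "z": 0, "ax": 0, "ay": 0, "az": 0, "hand": 3.5}, {"x": 0, "y": 0.5, "z": -0.5, "ax": 0, "ay": 0, "az": 0, "hand": 3.5}, {"x": 0, "y": 0.5, "z": -0.5, "ax": 0, "ay": 0, "az": 0, "hand": 3.5}]}}

```text
time: 12.3
eef_pos: [0.4657, 0.2837, 0.1601]
eef_rot: [-47.1, 0.4, -44.9]
force: [-0.2, 0.6, -0.6]
width: 0.0436
```

```bash
python3 - <<'E'
from go import *
P,R,s=info();G0=grasp(P,R)
im=arm.grab_frame("scene")[:,:,::-1];crop(im,240,90,400,240,4,"pics/h_s.png")
im=arm.grab_frame("wrist")[:,:,::-1];cv2.imwrite("pics/h_w.png",im)
T=np.array([.4915,.309,.047])
Rt=R_of(45,43);p0=P
T=T-Rt[:,1]*.054
rows([(P+(T-P)*min(1,i/9),Rt) for i in range(1,11)],P,R,3.5)
E
```

```text
P [0.4657 0.2837 0.1601] G [0.4914 0.3099 0.1206] w 0.04361284326555544 F [-0.1616  0.5795 -0.5977] t 12.3
y [ 0.4768  0.4857 -0.7326] z [0.5196 0.5164 0.6806]
[  9.5949  -1.6286 -36.6732 133.7777 -65.9611  14.4518 -12.1657]
[{"x": 0.0, "y": 0.6, "z": -0.6, "ax": 0.002, "ay": -0.002, "az": -0.006, "hand": 3.5}, {"x": 0.0, "y": 0.6, "z": -0.5, "ax": 0.0, "ay": 0.0, "az": 0.0, "hand": 3.5}, {"x": 0.0, "y": 0.6, "z": -0.6, "ax": 0.0, "ay": 0.0, "az": 0.0, "hand": 3.5}, {"x": 0.0, "y": 0.6, "z": -0.6, "ax": 0.0, "ay": 0.0, "az": 0.0, "hand": 3.5}, {"x": 0.0, "y": 0.6, "z": -0.5, "ax": 0.0, "ay": 0.0, "az": 0.0, "hand": 3.5}, {"x": 0.0, "y": 0.6, "z": -0.6, "ax": 0.0, "ay": 0.0, "az": 0.0, "hand": 3.5}, {"x": 0.0, "y": 0.6, "z": -0.5, "ax": 0.0, "ay": 0.0, "az": 0.0, "hand": 3.5}, {"x": 0.0, "y": 0.5, "z": -0.6, "ax": 0.0, "ay": 0.0, "az": 0.0, "hand": 3.5}, {"x": 0.0, "y": 0.6, "z": -0.6, "ax": 0.0, "ay": 0.0, "az": 0.0, "hand": 3.5}, {"x": 0.0, "y": 0.0, "z": 0.0, "ax": 0.0, "ay": 0.0, "az": 0.0, "hand": 3.5}]
```

View pics/h_s.png

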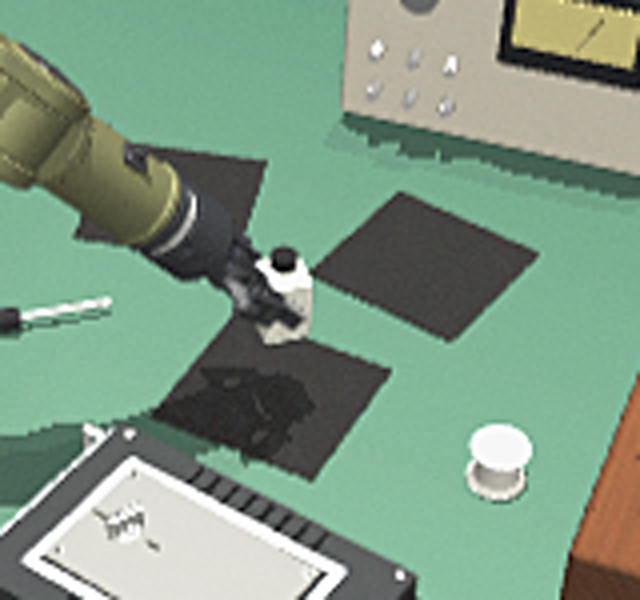

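View pics/h_w.png

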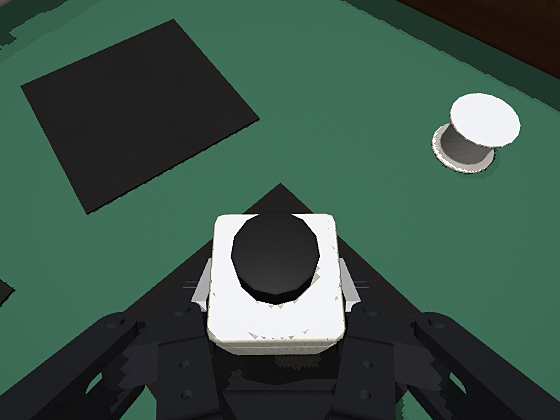

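```bash
python3 - <<'E'
from go import *
P,R,s=cur()
T=np.array([.519,.324,.046])
Rt=R_of(45,43)
T=T-Rt[:,1]*.054
rows([(P+(T-P)*min(1,i/9),Rt) for i in range(1,11)],P,R,3.5)
E
```

```text
[{"x": 0.1, "y": 0.8, "z": -0.3, "ax": 0.003, "ay": -0.005, "az": -0.007, "hand": 3.5}, {"x": 0.1, "y": 0.9, "z": -0.3, "ax": 0.0, "ay": 0.0, "az": 0.0, "hand": 3.5}, {"x": 0.1, "y": 0.8, "z": -0.3, "ax": 0.0, "ay": 0.0, "az": 0.0, "hand": 3.5}, {"x": 0.1, "y": 0.8, "z": -0.4, "ax": 0.0, "ay": 0.0, "az": 0.0, "hand": 3.5}, {"x": 0.1, "y": 0.8, "z": -0.3, "ax": 0.0, "ay": 0.0, "az": 0.0, "hand": 3.5}, {"x": 0.1, "y": 0.9, "z": -0.3, "ax": 0.0, "ay": 0.0, "az": 0.0, "hand": 3.5}, {"x": 0.1, "y": 0.8, "z": -0.3, "ax": 0.0, "ay": 0.0, "az": 0.0, "hand": 3.5}, {"x": 0.1, "y": 0.8, "z": -0.3, "ax": 0.0, "ay": 0.0, "az": 0.0, "hand": 3.5}, {"x": 0.1, "y": 0.9, "z": -0.3, "ax": 0.0, "ay": 0.0, "az": 0.0, "hand": 3.5}, {"x": 0.0, "y": 0.0, "z": 0.0, "ax": 0.0, "ay": 0.0, "az": 0.0, "hand": 3.5}]
```

{"api": "carry_out", "payload": {"plan": [{"x": 0.1, "y": 0.8, "z": -0.3, "ax": 0, "ay": -0.005, "az": -0.005, "hand": 3.5}, {"x": 0.1, "y": 0.9, "z": -0.3, "ax": 0, "ay": 0, "az": 0, "hand": 3.5}, {"x": 0.1, "y": 0.8, "z": -0.3, "ax": 0, "ay": 0, "az": 0, "hand": 3.5}, {"x": 0.1, "y": 0.8, "z": -0.4, "ax": 0, "ay": 0, "az": 0, "hand": 3.5}, {"x": 0.1, "y": 0.8, "z": -0.3, "ax": 0, "ay": 0, "az": 0, "hand": 3.5}, {"x": 0.1, "y": 0.9, "z": -0.3, "ax": 0, "ay": 0, "az": 0, "hand": 3.5}, {"x": 0.1, "y": 0.8, "z": -0.3, "ax": 0, "ay": 0, "az": 0, "hand": 3.5}, {"x": 0.1, "y": 0.8, "z": -0.3, "ax": 0, "ay": 0, "az": 0, "hand": 3.5}, {"x": 0.1, "y": 0.9, "z": -0.3, "ax": 0, "ay": 0, "az": 0, "hand": 3.5}, {"x": 0, "y": 0, "z": 0, "ax": 0, "ay": 0, "az": 0, "hand": 3.5}]}}

```text
time: 13.4
eef_pos: [0.499, 0.2955, 0.0996]
eef_rot: [-48.2, 0.4, -44.7]
force: [0.2, 0.6, -0.9]
width: 0.0435
```

```bash
python3 - <<'E'
from go import *
P,R,s=info();G0=grasp(P,R)
im=arm.grab_frame("scene")[:,:,::-1];crop(im,240,90,400,240,4,"pics/i_s.png")
im=arm.grab_frame("wrist")[:,:,::-1];cv2.imwrite("pics/i_w.png",im)
E
```

```text
P [0.499  0.2955 0.0996] G [0.5241 0.3213 0.0593] w 0.043512714973902425 F [ 0.1913  0.5824 -0.9213] t 13.4
y [ 0.4656  0.4772 -0.7453] z [0.5275 0.5267 0.6666]
[ 11.2878  12.5877 -40.0125 130.5444 -89.0255   5.5026  17.0555]
```

View pics/i_s.png

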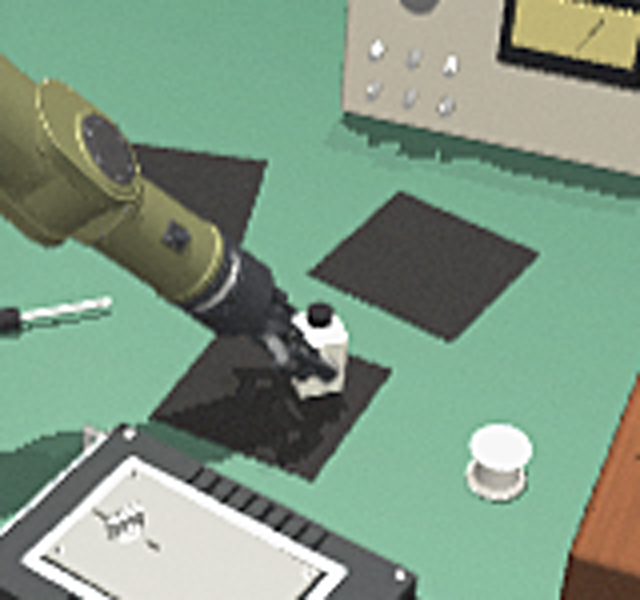

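View pics/i_w.png

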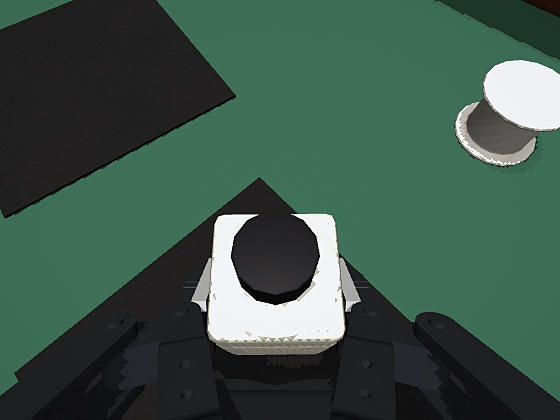

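```bash
cat > kin.py <<'E'
from h import *
from scipy.optimize import least_squares
data=[([-72.30454965,18.44053496,-4.01563804,83.17519612,1.29543099,78.54305248,-3.25945531],[.18874497,.62156354,.3028041],[-90.006,.1135,73.115]),
([11.57791668,-9.58929603,-37.58924897,121.48515185,18.79828112,51.07718146,-153.95085097],[.471856,.11983024,.24764526],[-63.8,.9,-117.3]),
([12.61523255,3.04790327,-24.96518106,109.27999752,1.84965692,66.86106691,19.97159494],[.49278004,.07348985,.23661288],[-90.8,-.9,33.0]),
([9.2286,-.3001,-28.6844,124.2684,58.4466,40.9461,-3.4843],[.5714,.0057,.2279],[-135.1,-.1,57.1]),
([7.8739,7.6501,-28.4206,127.3304,72.644,39.6051,-18.9595],[.5712,.0053,.1526],[-134.8,.1,57.2]),
([14.6132,7.2146,-30.5278,106.6406,-12.9006,59.4875,-24.4665],[.5269,.1811,.239],[-73.1,.4,-14.8]),
([9.5949,-1.6286,-36.6732,133.7777,-65.9611,14.4518,-12.1657],[.4657,.2837,.1601],[-47.1,.4,-44.9]),
([11.2878,12.5877,-40.0125,130.5444,-89.0255,5.5026,17.0555],[.499,.2955,.0996],[-48.2,.4,-44.7])]
Q=np.array([d[0] for d in data]);PP=np.array([d[1] for d in data]);RR=Ro.from_euler("xyz",[d[2] for d in data],degrees=True).as_matrix()
def fk(q,p,sg):
    hs,L1,L2,L3,o1,o2,e1,e2,e3,psi=p
    q=np.asarray(q)*1.0
    a=lambda ax,d:Ro.from_euler(ax,d,degrees=True).as_matrix()
    R=a("z",sg[0]*q[0]+o1);x=np.array([0,0,hs])+R@[e1,0,0]
    R=R@a("y",q[1]);x=x+R@[0,0,L1]
    R=R@a("z",sg[1]*q[2])@np.eye(3);x=x+R@[e2,0,0]
    R=R@a("y",q[3]);x=x+R@[e3,0,L2]
    R=R@a("z",sg[2]*q[4])@a("y",q[5]);x=x+R@[o2,0,L3]
    R=R@a("z",sg[3]*q[6]+psi)
    # tool y along local z
    Rt=np.stack([R[:,0],R[:,2],np.cross(R[:,0],R[:,2])],1)
    return x,Rt
if __name__=="__main__":
    import itertools
    best=None
    for sg in itertools.product((-1,1),repeat=4):
      for psi in (0,90,180,-90):
        def res(p):
            o=[]
            for q,P,R in zip(Q,PP,RR):
                x,r=fk(q,p,sg);o+=list((x-P)*10)+list((r-R).ravel())
            return o
        r=least_squares(res,[.3,.35,.35,.2,0,0,0,0,0,psi])
        if best is None or r.cost<best[0]: best=(r.cost,sg,r.x,np.abs(r.fun).max())
    np.set_printoptions(precision=4,suppress=True);print(best)
    np.save("kin.npy",np.array([best[1],best[2]],dtype=object),allow_pickle=True)
E
python3 kin.py
```

```text
(np.float64(0.011617232352086903), (-1, -1, -1, -1), array([  0.2493,   0.466 ,   0.5107,   0.2817,  -1.8657,   0.0041,
         0.0135,  -0.0075,   0.0057, 178.4321]), np.float64(0.0524808248475217))
```

```bash
cat > kin2.py <<'E'
from kin import *
def fk2(q,p):
    # product: each joint preceded by small-rotation and translation
    p=np.asarray(p).reshape(8,6) ; T=np.zeros(3);R=np.eye(3)
    base=[[0,0,0],[0,0,.249],[0,0,.466],[0,0,0],[0,0,.51],[0,0,0],[0,0,.28]]
    axs="zyzyzyz";sg=[-1,1,-1,1,-1,1,-1]
    for i in range(7):
        T=T+R@(p[i,:3]+base[i]);R=R@Ro.from_rotvec(p[i,3:]).as_matrix()@Ro.from_euler(axs[i],sg[i]*q[i],degrees=True).as_matrix()
    R=R@Ro.from_rotvec(p[7,3:]).as_matrix()@Ro.from_euler("z",180,degrees=True).as_matrix()
    return T,np.stack([R[:,0],R[:,2],np.cross(R[:,0],R[:,2])],1)
def fit():
    def res(p):
        o=[]
        for q,P,R in zip(Q,PP,RR):
            x,r=fk2(q,p);o+=list((x-P)*10)+list((r-R).ravel())
        pp=p.reshape(8,6); return o+list(p*.003)
    return least_squares(res,np.zeros(48))
if __name__=="__main__":
    r=fit();np.set_printoptions(precision=3,suppress=True);print(np.abs(r.fun[:96]).max(),r.x.reshape(8,6));np.save("k2.npy",r.x)
E
python3 kin2.py
```

```text
0.0008439175557410331 [[-0.    -0.     0.    -0.     0.    -0.   ]
 [-0.    -0.008  0.     0.     0.001 -0.   ]
 [ 0.001 -0.008  0.001 -0.     0.001  0.   ]
 [-0.001 -0.005  0.001  0.    -0.001  0.   ]
 [-0.    -0.005  0.002  0.    -0.001  0.   ]
 [-0.    -0.     0.002 -0.    -0.     0.   ]
 [ 0.    -0.     0.007  0.001 -0.     0.   ]
 [-0.    -0.    -0.    -0.     0.     0.   ]]
```

```bash
cat > ik.py <<'E'
from kin2 import *
k2=np.load("k2.npy")
LO=np.array([-163.93,-17.29,-79.2,3.27,-89.18,5.43,-154.24]);HI=np.array([163.93,119.83,71.16,140.29,269.18,117.66,154.24])
def ik(P,R,q0,m=1.,w=.0005):
    q0=np.clip(q0,LO+m+.01,HI-m-.01)
    def res(q):
        x,r=fk2(q,k2);return np.r_[(x-P)*10,(r-R).ravel()*2,(q-q0)*w]
    s=least_squares(res,q0,bounds=(LO+m,HI-m),max_nfev=60)
    x,r=fk2(s.x,k2);return s.x,np.linalg.norm(x-P),np.degrees(np.linalg.norm(Ro.from_matrix(r.T@R).as_rotvec()))
E
cat > s1.py <<'E'
from ik import *
np.set_printoptions(precision=1,suppress=True)
q0=np.array([11.3,12.6,-40,130.5,-70,10,0]) 
for dx,dy in ((0,0),(.05,.05),(.045,0),(0,.045)):
  for h in range(-40,121,20):
    Rt=R_of(h,43);G=np.array([.4915+dx,.309+dy,.038])
    best=None
    for q00 in (q0,[-20,30,0,100,0,30,-90+h*0],[-40,30,20,100,30,30,-90],[-30,30,0,110,-40,30,-60]):
        q,e,a=ik(G-Rt[:,1]*.054,Rt,np.array(q00,float),2)
        if e<.002 and a<1 : print(dx,dy,h,q,"%.4f %.1f"%(e,a))
E
python3 s1.py
```

```text
0 0 60 [ 21.8  16.7 -43.5 131.9 -81.   16.6  28.7] 0.0000 0.0
0 0 60 [ -0.   12.8 -20.6 132.5 -87.2  22.3  31.2] 0.0003 0.1
0 0 60 [ -1.9  12.6 -18.7 132.5 -87.2  22.7  31. ] 0.0004 0.2
0 0 60 [ -0.3  12.8 -20.3 132.5 -87.2  22.4  31.2] 0.0003 0.1
0 0 80 [ 20.3  22.4 -36.5 123.3 -54.7  32.6  23.6] 0.0000 0.0
0 0 80 [ 41.9  34.2 -62.1 122.7 -24.5  24.3   0.3] 0.0007 0.1
0 0 80 [ -7.5  18.2  -6.3 124.2 -67.7  40.4  31.9] 0.0001 0.0
0 0 80 [ -6.5  18.2  -7.4 124.2 -67.4  40.2  31.7] 0.0001 0.0
0 0 100 [ 16.5  29.2 -32.2 112.5 -39.2  47.7  26.3] 0.0000 0.0
0 0 100 [ 37.4  41.5 -59.  111.9 -12.4  41.6   6.2] 0.0002 0.0
0 0 100 [ 19.1  30.1 -35.3 112.4 -37.   46.9  24.7] 0.0001 0.0
0 0 100 [  0.3  25.9 -13.3 113.1 -49.7  52.5  33.5] 0.0000 0.0
0 0 120 [ 11.4  36.  -29.8 101.1 -27.8  61.9  31.3] 0.0000 0.0
0 0 120 [ 28.7  46.3 -54.1 100.5  -7.   58.5  15.9] 0.0000 0.0
0 0 120 [ 22.1  41.1 -44.3 100.7 -16.6  59.4  23.1] 0.0001 0.0
0 0 120 [  1.5  33.5 -17.3 101.5 -35.4  64.6  36.7] 0.0000 0.0
0.05 0.05 0 [-110.7   42.3   69.2  124.1  -20.4   11.5 -128.6] 0.0005 0.1
0.05 0.05 0 [-110.5   41.7
[... 3007 characters left out ...]
.3 -14.9  20.2 -11.7] 0.0001 0.0
0 0.045 80 [ -4.5  19.8 -15.4 122.5 -66.8  35.   27.7] 0.0001 0.1
0 0.045 80 [ -8.3  19.4 -11.3 122.7 -68.4  36.1  28.6] 0.0001 0.0
0 0.045 100 [ 12.3  30.2 -32.9 111.3 -39.8  44.8  23.1] 0.0000 0.0
0 0.045 100 [ 34.5  45.  -62.3 110.6  -6.1  38.5  -2.2] 0.0001 0.0
0 0.045 100 [ 25.   36.2 -48.8 110.9 -25.3  40.7  12.5] 0.0001 0.0
0 0.045 100 [ -1.6  27.  -16.5 111.8 -49.8  49.2  29.8] 0.0000 0.0
0 0.045 120 [  7.4  37.  -30.3  99.7 -28.5  59.8  28.3] 0.0000 0.0
0 0.045 120 [ 24.8  47.9 -55.2  99.   -5.8  56.3  11.9] 0.0000 0.0
0 0.045 120 [ 18.   42.2 -44.7  99.3 -16.7  57.3  19.9] 0.0000 0.0
0 0.045 120 [ -1.1  34.7 -19.3 100.  -35.6  62.3  33.2] 0.0000 0.0
```

```bash
python3 - <<'E'
from go import *
P,R,s=info();G0=grasp(P,R)
G1=np.array([.505,.311,.062]);G2=np.array([.505,.311,.042]);ps=[]
for i in range(1,11):
    a=min(1,i/8);Rt=R_of(45+55*a,43)
    G=G0+(G1-G0)*a+[0,0,.01*np.sin(np.pi*a)]
    ps.append((G-Rt[:,1]*.054,Rt))
print(rows(ps,P,R,3.5))
E
```

```text
P [0.4981 0.296  0.0998] G [0.5232 0.3218 0.0596] w 0.043606225194165744 F [ 0.2655 -1.4131 -2.0776] t 13.5
y [ 0.4652  0.4778 -0.7452] z [0.5266 0.5273 0.6668]
[ 11.3395  12.5092 -40.1432 130.6068 -89.0588   5.5095  17.0652]
[{"x": 0.3, "y": -0.5, "z": 0.0, "ax": 0.02, "ay": -0.088, "az": 0.072, "hand": 3.5}, {"x": 0.4, "y": -0.4, "z": 0.1, "ax": 0.0, "ay": -0.088, "az": 0.082, "hand": 3.5}, {"x": 0.3, "y": -0.3, "z": 0.0, "ax": 0.0, "ay": -0.088, "az": 0.082, "hand": 3.5}, {"x": 0.3, "y": -0.2, "z": -0.1, "ax": 0.0, "ay": -0.087, "az": 0.082, "hand": 3.5}, {"x": 0.2, "y": -0.1, "z": -0.1, "ax": 0.0, "ay": -0.088, "az": 0.081, "hand": 3.5}, {"x": 0.3, "y": 0.1, "z": -0.3, "ax": 0.0, "ay": -0.088, "az": 0.082, "hand": 3.5}, {"x": 0.2, "y": 0.1, "z": -0.3, "ax": 0.0, "ay": -0.088, "az": 0.082, "hand": 3.5}, {"x": 0.2, "y": 0.2, "z": -0.3, "ax": 0.0, "ay": -0.088, "az": 0.082, "hand": 3.5}, {"x": 0.0, "y": 0.0, "z": 0.0, "ax": 0.0, "ay": 0.0, "az": 0.0, "hand": 3.5}, {"x": 0.0, "y": 0.0, "z": 0.0, "ax": 0.0, "ay": 0.0, "az": 0.0, "hand": 3.5}]
(array([0.5113, 0.2746, 0.1011]), array([[ 0.9847, -0.1186, -0.1275],
       [ 0.1741,  0.6715,  0.7202],
       [ 0.0002, -0.7314,  0.6819]]))
```

{"api": "carry_out", "payload": {"plan": [{"x": 0.3, "y": -0.5, "z": 0, "ax": 0.02, "ay": -0.088, "az": 0.072, "hand": 3.5}, {"x": 0.4, "y": -0.4, "z": 0.1, "ax": 0, "ay": -0.088, "az": 0.082, "hand": 3.5}, {"x": 0.3, "y": -0.3, "z": 0, "ax": 0, "ay": -0.088, "az": 0.082, "hand": 3.5}, {"x": 0.3, "y": -0.2, "z": -0.1, "ax": 0, "ay": -0.088, "az": 0.082, "hand": 3.5}, {"x": 0.2, "y": -0.1, "z": -0.1, "ax": 0, "ay": -0.088, "az": 0.082, "hand": 3.5}, {"x": 0.3, "y": 0.1, "z": -0.3, "ax": 0, "ay": -0.088, "az": 0.082, "hand": 3.5}, {"x": 0.2, "y": 0.1, "z": -0.3, "ax": 0, "ay": -0.088, "az": 0.082, "hand": 3.5}, {"x": 0.2, "y": 0.2, "z": -0.3, "ax": 0, "ay": -0.088, "az": 0.082, "hand": 3.5}, {"x": 0, "y": 0, "z": 0, "ax": 0, "ay": 0, "az": 0, "hand": 3.5}, {"x": 0, "y": 0, "z": 0, "ax": 0, "ay": 0, "az": 0, "hand": 3.5}]}}

```text
time: 14.5
eef_pos: [0.5111, 0.2746, 0.101]
eef_rot: [-47.0, 0.0, 10.0]
force: [0.1, 0.1, -1.0]
width: 0.0436
```

```bash
python3 - <<'E'
from go import *
P,R,s=info();G0=grasp(P,R)
im=arm.grab_frame("scene")[:,:,::-1];crop(im,240,90,400,240,4,"pics/j_s.png")
G2=np.array([.505,.311,.042]);ps=[];Rt=R_of(100,43)
for i in range(1,11):
    a=min(1,i/7)
    ps.append((G0+(G2-G0)*a-Rt[:,1]*.054,Rt))
print(rows(ps,P,R,3.5))
E
```

```text
P [0.5111 0.2746 0.101 ] G [0.5047 0.3109 0.0615] w 0.043568063062831834 F [ 0.1493  0.0974 -1.0364] t 14.5
y [-0.1184  0.6715 -0.7315] z [-0.1262  0.7205  0.6819]
[ 13.0714  27.0744 -28.3232 110.4631 -40.6417  51.1411  25.3522]
[{"x": 0.0, "y": 0.2, "z": -0.2, "ax": 0.0, "ay": -0.001, "az": 0.0, "hand": 3.5}, {"x": 0.0, "y": 0.2, "z": -0.2, "ax": 0.0, "ay": 0.0, "az": 0.0, "hand": 3.5}, {"x": 0.0, "y": 0.2, "z": -0.2, "ax": 0.0, "ay": 0.0, "az": 0.0, "hand": 3.5}, {"x": 0.0, "y": 0.2, "z": -0.2, "ax": 0.0, "ay": 0.0, "az": 0.0, "hand": 3.5}, {"x": 0.0, "y": 0.2, "z": -0.1, "ax": 0.0, "ay": 0.0, "az": 0.0, "hand": 3.5}, {"x": 0.0, "y": 0.2, "z": -0.2, "ax": 0.0, "ay": 0.0, "az": 0.0, "hand": 3.5}, {"x": 0.0, "y": 0.2, "z": -0.2, "ax": 0.0, "ay": 0.0, "az": 0.0, "hand": 3.5}, {"x": 0.0, "y": 0.0, "z": 0.0, "ax": 0.0, "ay": 0.0, "az": 0.0, "hand": 3.5}, {"x": 0.0, "y": 0.0, "z": 0.0, "ax": 0.0, "ay": 0.0, "az": 0.0, "hand": 3.5}, {"x": 0.0, "y": 0.0, "z": 0.0, "ax": 0.0, "ay": 0.0, "az": 0.0, "hand": 3.5}]
(array([0.5111, 0.2747, 0.0819]), array([[ 0.9848, -0.1184, -0.1272],
       [ 0.1738,  0.6715,  0.7203],
       [ 0.0001, -0.7315,  0.6819]]))
```

View pics/j_s.png

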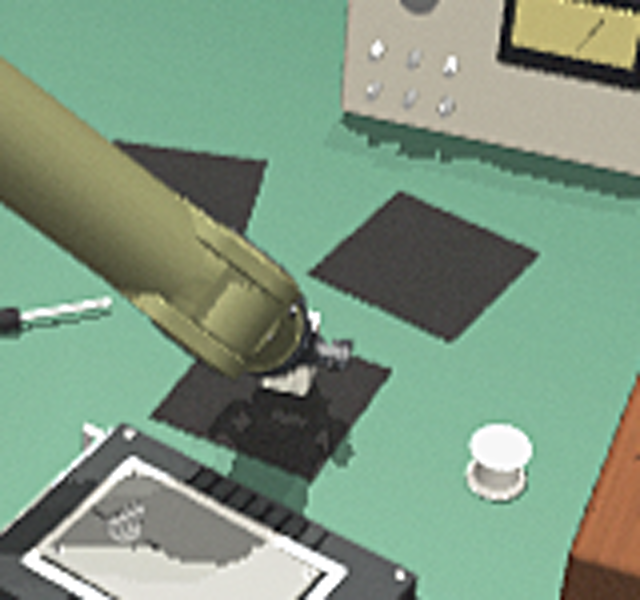

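Joints are now well within range, so I'm lowering the bottle to about 4 mm above expected contact.

{"api": "carry_out", "payload": {"plan": [{"x": 0, "y": 0.2, "z": -0.2, "ax": 0, "ay": 0, "az": 0, "hand": 3.5}, {"x": 0, "y": 0.2, "z": -0.2, "ax": 0, "ay": 0, "az": 0, "hand": 3.5}, {"x": 0, "y": 0.2, "z": -0.2, "ax": 0, "ay": 0, "az": 0, "hand": 3.5}, {"x": 0, "y": 0.2, "z": -0.2, "ax": 0, "ay": 0, "az": 0, "hand": 3.5}, {"x": 0, "y": 0.2, "z": -0.2, "ax": 0, "ay": 0, "az": 0, "hand": 3.5}, {"x": 0, "y": 0.2, "z": -0.2, "ax": 0, "ay": 0, "az": 0, "hand": 3.5}, {"x": 0, "y": 0.1, "z": -0.1, "ax": 0, "ay": 0, "az": 0, "hand": 3.5}, {"x": 0, "y": 0.1, "z": -0.1, "ax": 0, "ay": 0, "az": 0, "hand": 3.5}, {"x": 0, "y": 0, "z": 0, "ax": 0, "ay": 0, "az": 0, "hand": 3.5}, {"x": 0, "y": 0, "z": 0, "ax": 0, "ay": 0, "az": 0, "hand": 3.5}]}}

```text
time: 15.55
eef_pos: [0.5114, 0.2738, 0.0812]
eef_rot: [-47.0, 0.0, 10.1]
force: [0.1, -0.2, -1.4]
width: 0.0438
```

```bash
python3 - <<'E'
from go import *
P,R,s=info()
im=arm.grab_frame("wrist")[:,:,::-1];cv2.imwrite("pics/k_w.png",im)
E
```

```text
P [0.5114 0.2738 0.0812] G [0.5049 0.31   0.0417] w 0.04379774241842388 F [ 0.1477 -0.171  -1.3808] t 15.55
y [-0.1193  0.6712 -0.7316] z [-0.128   0.7203  0.6817]
[ 12.955   29.1071 -28.1444 110.6652 -40.6491  49.4889  26.8878]
```

View pics/k_w.png

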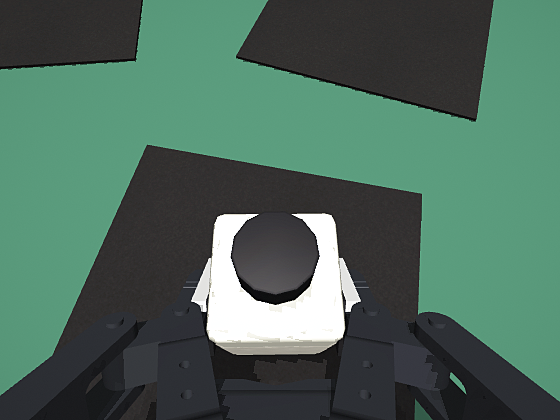

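{"api": "carry_out", "payload": {"plan": [{"x": 0, "y": 0.1, "z": -0.1, "ax": 0, "ay": 0, "az": 0, "hand": 3.5}, {"x": 0, "y": 0, "z": 0, "ax": 0, "ay": 0, "az": 0, "hand": 3.5}, {"x": 0, "y": 0.1, "z": -0.1, "ax": 0, "ay": 0, "az": 0, "hand": 3.5}, {"x": 0, "y": 0, "z": 0, "ax": 0, "ay": 0, "az": 0, "hand": 3.5}, {"x": 0, "y": 0.1, "z": -0.1, "ax": 0, "ay": 0, "az": 0, "hand": 3.5}, {"x": 0, "y": 0, "z": 0, "ax": 0, "ay": 0, "az": 0, "hand": 3.5}, {"x": 0, "y": 0, "z": 0, "ax": 0, "ay": 0, "az": 0, "hand": 3.5}, {"x": 0, "y": 0, "z": 0, "ax": 0, "ay": 0, "az": 0, "hand": 3.5}, {"x": 0, "y": 0, "z": 0, "ax": 0, "ay": 0, "az": 0, "hand": 3.5}, {"x": 0, "y": 0, "z": 0, "ax": 0, "ay": 0, "az": 0, "hand": 3.5}]}}

```text
time: 16.6
eef_pos: [0.5116, 0.2738, 0.0781]
eef_rot: [-46.9, 0.0, 10.1]
force: [-0.7, -2.8, 5.0]
width: 0.0433
```

{"api": "carry_out", "payload": {"plan": [{"x": 0, "y": 0, "z": 0, "ax": 0, "ay": 0, "az": 0, "hand": 4.4}, {"x": 0, "y": 0, "z": 0, "ax": 0, "ay": 0, "az": 0, "hand": 4.8}, {"x": 0, "y": 0, "z": 0, "ax": 0, "ay": 0, "az": 0, "hand": 5.2}, {"x": 0, "y": 0, "z": 0, "ax": 0, "ay": 0, "az": 0, "hand": 5.8}, {"x": 0, "y": 0, "z": 0, "ax": 0, "ay": 0, "az": 0, "hand": 6.5}, {"x": 0, "y": 0, "z": 0, "ax": 0, "ay": 0, "az": 0, "hand": 7.2}, {"x": 0, "y": 0, "z": 0, "ax": 0, "ay": 0, "az": 0, "hand": 8}, {"x": 0, "y": 0, "z": 0, "ax": 0, "ay": 0, "az": 0, "hand": 8.5}, {"x": 0, "y": 0, "z": 0, "ax": 0, "ay": 0, "az": 0, "hand": 8.5}, {"x": 0, "y": 0, "z": 0, "ax": 0, "ay": 0, "az": 0, "hand": 8.5}]}}

```text
time: 17.6
eef_pos: [0.5114, 0.2736, 0.077]
eef_rot: [-47.0, 0.0, 10.1]
force: [0.1, -0.1, -0.0]
width: 0.0847
```

```bash
python3 - <<'E'
from go import *
P,R,s=info()
im=arm.grab_frame("wrist")[:,:,::-1];cv2.imwrite("pics/l_w.png",im)
im=arm.grab_frame("scene")[:,:,::-1];crop(im,240,90,400,240,4,"pics/l_s.png")
E
```

```text
P [0.5114 0.2736 0.077 ] G [0.5049 0.3098 0.0375] w 0.08471917877689268 F [ 0.0886 -0.1163 -0.0222] t 17.6
y [-0.1193  0.6712 -0.7317] z [-0.1279  0.7204  0.6817]
[ 12.9399  29.5404 -28.1126 110.7161 -40.663   49.1198  27.2025]
```

View pics/l_w.png

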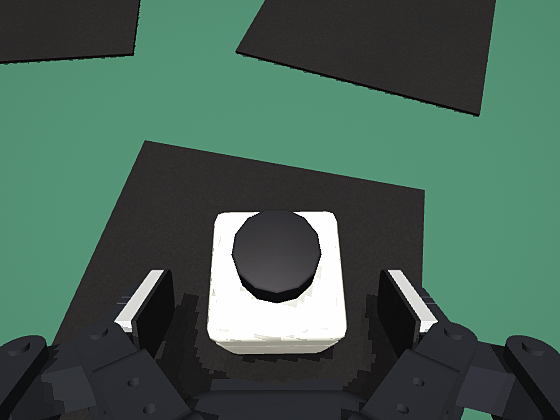

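View pics/l_s.png

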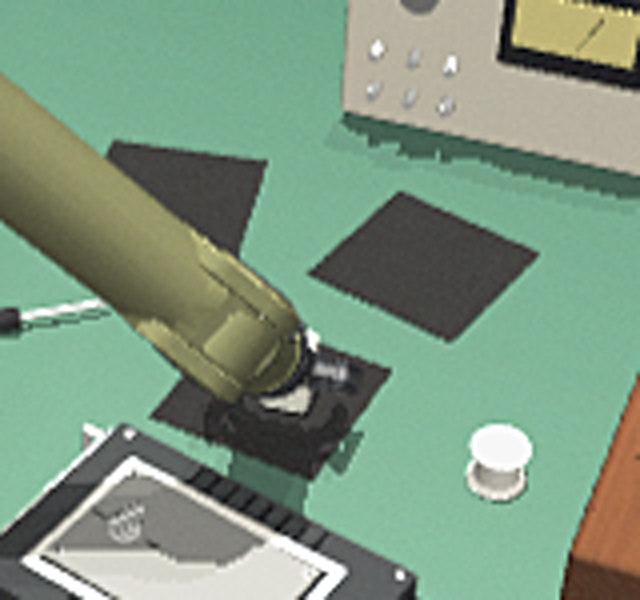

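{"api": "carry_out", "payload": {"plan": [{"x": 0, "y": -0.6, "z": 0, "ax": 0, "ay": 0, "az": 0, "hand": 8.5}, {"x": 0, "y": -1, "z": 0, "ax": 0, "ay": 0, "az": 0, "hand": 8.5}, {"x": 0, "y": -1.2, "z": 0, "ax": 0, "ay": 0, "az": 0, "hand": 8.5}, {"x": 0, "y": -1.5, "z": 0, "ax": 0, "ay": 0, "az": 0, "hand": 8.5}, {"x": 0, "y": -1.5, "z": 0, "ax": 0, "ay": 0, "az": 0, "hand": 8.5}, {"x": 0, "y": -1.5, "z": 0, "ax": 0, "ay": 0, "az": 0, "hand": 8.5}, {"x": 0, "y": -1.5, "z": 0, "ax": 0, "ay": 0, "az": 0, "hand": 8.5}, {"x": 0, "y": -1.5, "z": 0, "ax": 0, "ay": 0, "az": 0, "hand": 8.5}, {"x": 0, "y": -1.5, "z": 0, "ax": 0, "ay": 0, "az": 0, "hand": 8.5}, {"x": 0, "y": -1.5, "z": 0, "ax": 0, "ay": 0, "az": 0, "hand": 8.5}]}}

```text
time: 18.7
eef_pos: [0.5276, 0.183, 0.1756]
eef_rot: [-47.1, -0.1, 10.0]
force: [-1.0, -0.4, 0.1]
width: 0.0851
```

```bash
python3 - <<'E'
from go import *
P,R,s=info()
im=arm.grab_frame("wrist")[:,:,::-1];cv2.imwrite("pics/m_w.png",im)
T=np.array([.494,.016,.25]);ps=[]
for i in range(1,21):
    a=min(1,i/16);b=min(1,i/10)
    Rt=R_of(100-37.5*a,43*(1-min(1,i/14)))
    p=P+(T-P)*a;p[2]=P[2]+(T[2]-P[2])*b
    ps.append((p,Rt))
print(rows(ps,P,R,8.5))
E
```

```text
P [0.5276 0.183  0.1756] G [0.5213 0.2192 0.1361] w 0.08512027697430384 F [-0.97   -0.4422  0.1142] t 18.7
y [-0.1179  0.6709 -0.7322] z [-0.128   0.7209  0.6811]
[ 20.1321  20.7759 -25.3174 107.2074 -38.1336  64.6854  26.0665]
[{"x": -0.4, "y": -1.2, "z": -0.2, "ax": -0.052, "ay": 0.032, "az": -0.027, "hand": 8.5}, {"x": -0.3, "y": -1.2, "z": -0.3, "ax": -0.054, "ay": 0.032, "az": -0.025, "hand": 8.5}, {"x": -0.3, "y": -1.2, "z": -0.4, "ax": -0.054, "ay": 0.033, "az": -0.024, "hand": 8.5}, {"x": -0.3, "y": -1.2, "z": -0.4, "ax": -0.053, "ay": 0.035, "az": -0.022, "hand": 8.5}, {"x": -0.2, "y": -1.2, "z": -0.6, "ax": -0.054, "ay": 0.035, "az": -0.02, "hand": 8.5}, {"x": -0.2, "y": -1.2, "z": -0.5, "ax": -0.053, "ay": 0.037, "az": -0.018, "hand": 8.5}, {"x": -0.1, "y": -1.1, "z": -0.7, "ax": -0.054, "ay": 0.038, "az": -0.016, "hand": 8.5}, {"x": -0.1, "y": -1.1, "z": -0.7, "ax": -0.054, "ay": 0.038, "az": -0.014, "hand": 8.5}, {"x": -0.1, "y": -1.0, "z": -0.8, "ax": -0.053, "ay": 0.039, "az": -0.011, "hand": 8.5}, {"x": 0.0, "y": -1.0, "z": -0.8, "ax": -0.054, "ay": 0.04, "az": -0.01,
[... 283 characters left out ...]
 0.1, "y": -0.1, "z": -1.1, "ax": -0.053, "ay": 0.041, "az": -0.001, "hand": 8.5}, {"x": 0.2, "y": 0.0, "z": -1.0, "ax": 0.0, "ay": 0.041, "az": 0.0, "hand": 8.5}, {"x": 0.3, "y": 0.0, "z": -1.1, "ax": 0.0, "ay": 0.041, "az": 0.0, "hand": 8.5}, {"x": 0.0, "y": 0.0, "z": 0.0, "ax": 0.0, "ay": 0.0, "az": 0.0, "hand": 8.5}, {"x": 0.0, "y": 0.0, "z": 0.0, "ax": 0.0, "ay": 0.0, "az": 0.0, "hand": 8.5}, {"x": 0.0, "y": 0.0, "z": 0.0, "ax": 0.0, "ay": 0.0, "az": 0.0, "hand": 8.5}, {"x": 0.0, "y": 0.0, "z": 0.0, "ax": 0.0, "ay": 0.0, "az": 0.0, "hand": 8.5}]
(array([0.4939, 0.0157, 0.2504]), array([[ 0.887 ,  0.0004,  0.4617],
       [-0.4617,  0.0001,  0.887 ],
       [ 0.0003, -1.    ,  0.0003]]))
```

View pics/m_w.png

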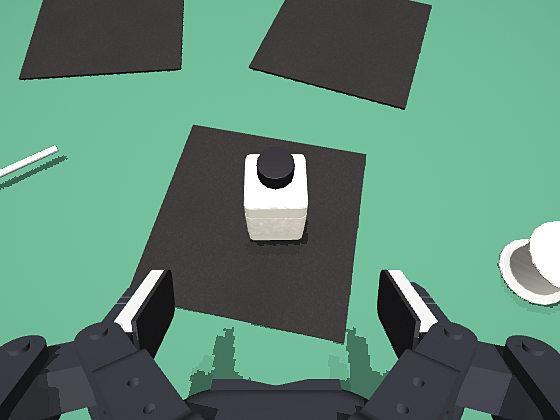

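The bottle stands upright near the mat's centre (bottle at about (275,200), mat corners (193,125) to (345,342)). Next is the wing.

{"api": "carry_out", "payload": {"plan": [{"x": -0.4, "y": -1.2, "z": -0.2, "ax": -0.053, "ay": 0.032, "az": -0.027, "hand": 8.5}, {"x": -0.3, "y": -1.2, "z": -0.3, "ax": -0.053, "ay": 0.032, "az": -0.025, "hand": 8.5}, {"x": -0.3, "y": -1.2, "z": -0.4, "ax": -0.054, "ay": 0.033, "az": -0.024, "hand": 8.5}, {"x": -0.3, "y": -1.2, "z": -0.4, "ax": -0.053, "ay": 0.035, "az": -0.022, "hand": 8.5}, {"x": -0.2, "y": -1.2, "z": -0.6, "ax": -0.054, "ay": 0.035, "az": -0.02, "hand": 8.5}, {"x": -0.2, "y": -1.2, "z": -0.5, "ax": -0.053, "ay": 0.037, "az": -0.018, "hand": 8.5}, {"x": -0.1, "y": -1.1, "z": -0.7, "ax": -0.054, "ay": 0.038, "az": -0.016, "hand": 8.5}, {"x": -0.1, "y": -1.1, "z": -0.7, "ax": -0.054, "ay": 0.038, "az": -0.014, "hand": 8.5}, {"x": -0.1, "y": -1.0, "z": -0.8, "ax": -0.053, "ay": 0.039, "az": -0.011, "hand": 8.5}, {"x": 0, "y": -1.0, "z": -0.8, "ax": -0.054, "ay": 0.04, "az": -0.01, "hand": 8.5}]}}

```text
time: 19.75
eef_pos: [0.5059, 0.0791, 0.2495]
eef_rot: [-77.8, 0.0, -13.5]
force: [0.5, 0.0, -0.6]
width: 0.0849
```

{"api": "carry_out", "payload": {"plan": [{"x": 0.1, "y": -0.2, "z": -1.0, "ax": -0.053, "ay": 0.04, "az": -0.008, "hand": 7}, {"x": 0, "y": -0.2, "z": -1.1, "ax": -0.054, "ay": 0.041, "az": -0.005, "hand": 6}, {"x": 0.2, "y": -0.1, "z": -1.0, "ax": -0.054, "ay": 0.04, "az": -0.004, "hand": 5}, {"x": 0.1, "y": -0.1, "z": -1.1, "ax": -0.053, "ay": 0.041, "az": 0, "hand": 4}, {"x": 0.2, "y": 0, "z": -1.0, "ax": 0, "ay": 0.041, "az": 0, "hand": 4}, {"x": 0.3, "y": 0, "z": -1.1, "ax": 0, "ay": 0.041, "az": 0, "hand": 4}, {"x": 0, "y": 0, "z": 0, "ax": 0, "ay": 0, "az": 0, "hand": 4}, {"x": 0, "y": 0, "z": 0, "ax": 0, "ay": 0, "az": 0, "hand": 4}, {"x": 0, "y": 0, "z": 0, "ax": 0, "ay": 0, "az": 0, "hand": 4}, {"x": 0, "y": 0, "z": 0, "ax": 0, "ay": 0, "az": 0, "hand": 4}]}}

```text
time: 20.75
eef_pos: [0.4937, 0.0172, 0.249]
eef_rot: [-90.0, 0.1, -27.4]
force: [-0.1, 0.2, 0.5]
width: 0.0402
```

```bash
python3 - <<'E'
from go import *
P,R,s=info();m=arm.camera_model("wrist");np.save("m2.npy",m,allow_pickle=True)
im=arm.grab_frame("wrist")[:,:,::-1];cv2.imwrite("pics/n_w.png",im)
E
```

```text
P [0.4937 0.0172 0.249 ] G [0.4936 0.0173 0.195 ] w 0.04015028086372443 F [-0.1192  0.234   0.5432] t 20.75
y [-0.0015  0.0014 -1.    ] z [0.4603 0.8878 0.0005]
[ 14.1577   2.396  -19.5648 108.3248   0.7634  69.4968 -33.0632]
```

View pics/n_w.png

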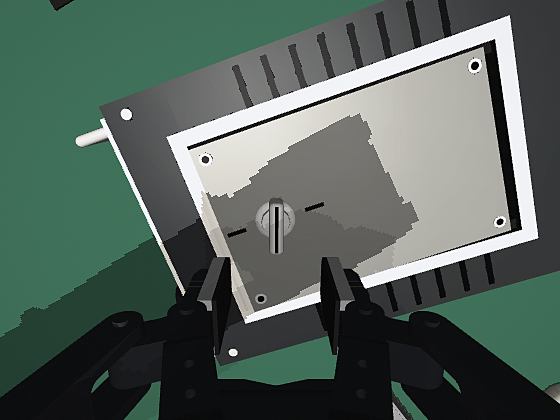

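```bash
python3 - <<'E'
from go import *
m=np.load("m2.npy",allow_pickle=True).item()
im=cv2.imread("pics/n_w.png");crop(im,215,180,335,270,6,"pics/n1.png")
E
```

```text
(no output)
```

View pics/n1.png

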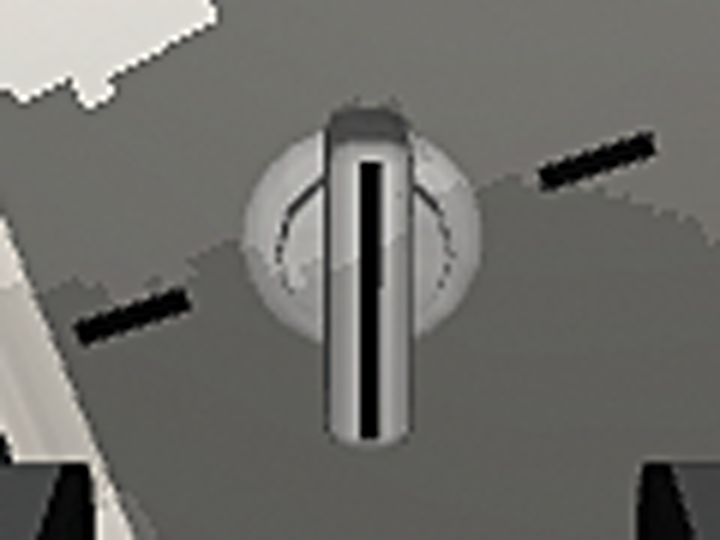

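```bash
python3 - <<'E'
from go import *
m=np.load("m2.npy",allow_pickle=True).item()
C=lambda x,y:(215+x/6-.42,180+y/6-.42)
a=at_z(m,C(370,162),.116);b=at_z(m,C(370,438),.116);c=at_z(m,C(370,145),.116);d=at_z(m,C(370,445),.116)
print(a,b,(a+b)/2,(c+d)/2,np.hypot(*(a-b)[:2]));w=np.degrees(np.arctan2(*(a-b)[1::-1]));
e=at_z(m,C(597,160),.095);f=at_z(m,C(132,316),.095);print(e,f,(e+f)/2,np.hypot(*(e-f)[:2]))
g=np.degrees(np.arctan2(*(e-f)[1::-1]));print(w,g,w-g)
P,R,s=cur();print(np.degrees(np.arctan2(R[1,2],R[0,2])))
E
```

```text
[0.4991 0.0279 0.116 ] [0.4851 0.001  0.116 ] [0.4921 0.0144 0.116 ] [0.4923 0.0149 0.116 ] 0.03034155016146493
[0.5187 0.0108 0.095 ] [0.4636 0.0184 0.095 ] [0.4911 0.0146 0.095 ] 0.055540689643828516
62.61980371944266 -7.855910390811012 70.47571411025368
62.60462031235727
```

```bash
python3 - <<'E'
from go import *
P,R,s=cur();T=np.array([.4918,.0147,.173]);Rt=R_of(62.6,0)
print(rows([(P+(T-P)*min(1,i/9),Rt) for i in range(1,11)],P,R,4.0))
E
```

```text
[{"x": 0.0, "y": 0.8, "z": 0.0, "ax": 0.0, "ay": 0.0, "az": -0.002, "hand": 4.0}, {"x": 0.0, "y": 0.9, "z": -0.1, "ax": 0.0, "ay": 0.0, "az": 0.0, "hand": 4.0}, {"x": 0.0, "y": 0.8, "z": 0.0, "ax": 0.0, "ay": 0.0, "az": 0.0, "hand": 4.0}, {"x": 0.0, "y": 0.9, "z": 0.0, "ax": 0.0, "ay": 0.0, "az": 0.0, "hand": 4.0}, {"x": 0.0, "y": 0.8, "z": -0.1, "ax": 0.0, "ay": 0.0, "az": 0.0, "hand": 4.0}, {"x": 0.0, "y": 0.9, "z": 0.0, "ax": 0.0, "ay": 0.0, "az": 0.0, "hand": 4.0}, {"x": 0.0, "y": 0.8, "z": -0.1, "ax": 0.0, "ay": 0.0, "az": 0.0, "hand": 4.0}, {"x": 0.0, "y": 0.9, "z": 0.0, "ax": 0.0, "ay": 0.0, "az": 0.0, "hand": 4.0}, {"x": -0.1, "y": 0.8, "z": 0.0, "ax": 0.0, "ay": 0.0, "az": 0.0, "hand": 4.0}, {"x": 0.0, "y": 0.0, "z": 0.0, "ax": 0.0, "ay": 0.0, "az": 0.0, "hand": 4.0}]
(array([0.4915, 0.0151, 0.173 ]), array([[ 0.8879,  0.0003,  0.4601],
       [-0.4601,  0.0004,  0.8879],
       [ 0.    , -1.    ,  0.0005]]))
```

{"api": "carry_out", "payload": {"plan": [{"x": 0, "y": 0.8, "z": 0, "ax": 0, "ay": 0, "az": -0.002, "hand": 4}, {"x": 0, "y": 0.9, "z": -0.1, "ax": 0, "ay": 0, "az": 0, "hand": 4}, {"x": 0, "y": 0.8, "z": 0, "ax": 0, "ay": 0, "az": 0, "hand": 4}, {"x": 0, "y": 0.9, "z": 0, "ax": 0, "ay": 0, "az": 0, "hand": 4}, {"x": 0, "y": 0.8, "z": -0.1, "ax": 0, "ay": 0, "az": 0, "hand": 4}, {"x": 0, "y": 0.9, "z": 0, "ax": 0, "ay": 0, "az": 0, "hand": 4}, {"x": 0, "y": 0.8, "z": -0.1, "ax": 0, "ay": 0, "az": 0, "hand": 4}, {"x": 0, "y": 0.9, "z": 0, "ax": 0, "ay": 0, "az": 0, "hand": 4}, {"x": -0.1, "y": 0.8, "z": 0, "ax": 0, "ay": 0, "az": 0, "hand": 4}, {"x": 0, "y": 0, "z": 0, "ax": 0, "ay": 0, "az": 0, "hand": 4}]}}

```text
time: 21.8
eef_pos: [0.4906, 0.0148, 0.1716]
eef_rot: [-90.0, 0.1, -27.4]
force: [0.0, -0.4, -0.0]
width: 0.04
```

{"api": "carry_out", "payload": {"force": 30, "plan": [{"x": 0, "y": 0, "z": 0, "ax": 0, "ay": 0, "az": 0, "hand": 0.5}, {"x": 0, "y": 0, "z": 0, "ax": 0, "ay": 0, "az": 0, "hand": 0.5}, {"x": 0, "y": 0, "z": 0, "ax": 0, "ay": 0, "az": 0, "hand": 0.5}, {"x": 0, "y": 0, "z": 0, "ax": 0, "ay": 0, "az": 0, "hand": 0.5}, {"x": 0, "y": 0, "z": 0, "ax": 0, "ay": 0, "az": 0, "hand": 0.5}, {"x": 0, "y": 0, "z": 0, "ax": 0, "ay": 0, "az": 0, "hand": 0.5}, {"x": 0, "y": 0, "z": 0, "ax": 0, "ay": 0, "az": 0, "hand": 0.5}, {"x": 0, "y": 0, "z": 0, "ax": 0, "ay": 0, "az": 0, "hand": 0.5}, {"x": 0, "y": 0, "z": 0, "ax": 0, "ay": 0, "az": 0, "hand": 0.5}, {"x": 0, "y": 0, "z": 0, "ax": 0, "ay": 0, "az": 0, "hand": 0.5}]}}

```text
time: 22.8
eef_pos: [0.4919, 0.0147, 0.1733]
eef_rot: [-90.0, -0.1, -27.4]
force: [4.2, -0.1, -1.0]
width: 0.0082
```

```bash
python3 - <<'E'
from go import *
P,R,s=info();print(s["ft_torque"])
im=arm.grab_frame("wrist")[:,:,::-1];cv2.imwrite("pics/o_w.png",im)
E
```

```text
P [0.4919 0.0147 0.1733] G [0.492  0.0147 0.1193] w 0.008151799433957756 F [ 4.1671 -0.0503 -0.9796] t 22.8
y [ 0.0014  0.0002 -1.    ] z [0.4608 0.8875 0.0008]
[ 13.8386   6.4684 -19.5845 113.5114   2.4897  60.3329 -34.3006]
[-0.0406 -0.6571 -0.0378]
```

View pics/o_w.png

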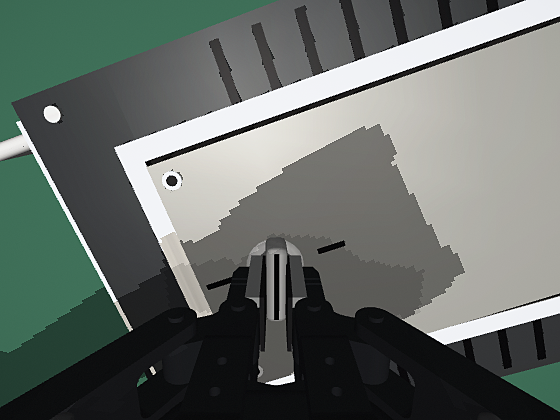

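{"api": "carry_out", "payload": {"plan": [{"x": 0, "y": 0, "z": 0, "ax": 0, "ay": 0.123, "az": 0, "hand": 0.5}, {"x": 0, "y": 0, "z": 0, "ax": 0, "ay": 0.123, "az": 0, "hand": 0.5}, {"x": 0, "y": 0, "z": 0, "ax": 0, "ay": 0.123, "az": 0, "hand": 0.5}, {"x": 0, "y": 0, "z": 0, "ax": 0, "ay": 0.123, "az": 0, "hand": 0.5}, {"x": 0, "y": 0, "z": 0, "ax": 0, "ay": 0.123, "az": 0, "hand": 0.5}, {"x": 0, "y": 0, "z": 0, "ax": 0, "ay": 0.123, "az": 0, "hand": 0.5}, {"x": 0, "y": 0, "z": 0, "ax": 0, "ay": 0.123, "az": 0, "hand": 0.5}, {"x": 0, "y": 0, "z": 0, "ax": 0, "ay": 0.123, "az": 0, "hand": 0.5}, {"x": 0, "y": 0, "z": 0, "ax": 0, "ay": 0.123, "az": 0, "hand": 0.5}, {"x": 0, "y": 0, "z": 0, "ax": 0, "ay": 0.123, "az": 0, "hand": 0.5}]}}

```text
time: 23.85
eef_pos: [0.4914, 0.0156, 0.173]
eef_rot: [-90.0, 0.1, -98.1]
force: [3.4, 2.5, -0.4]
width: 0.0081
```

{"api": "carry_out", "payload": {"plan": [{"x": 0, "y": 0, "z": 0, "ax": 0, "ay": 0, "az": 0, "hand": 0.5}, {"x": 0, "y": 0, "z": 0, "ax": 0, "ay": 0, "az": 0, "hand": 0.5}, {"x": 0, "y": 0, "z": 0, "ax": 0, "ay": 0, "az": 0, "hand": 0.5}, {"x": 0, "y": 0, "z": 0, "ax": 0, "ay": 0, "az": 0, "hand": 0.5}, {"x": 0, "y": 0, "z": 0, "ax": 0, "ay": 0, "az": 0, "hand": 0.5}, {"x": 0, "y": 0, "z": 0, "ax": 0, "ay": 0, "az": 0, "hand": 0.5}, {"x": 0, "y": 0, "z": 0, "ax": 0, "ay": 0, "az": 0, "hand": 0.5}, {"x": 0, "y": 0, "z": 0, "ax": 0, "ay": 0, "az": 0, "hand": 0.5}, {"x": 0, "y": 0, "z": 0, "ax": 0, "ay": 0, "az": 0, "hand": 0.5}, {"x": 0, "y": 0, "z": 0, "ax": 0, "ay": 0, "az": 0, "hand": 0.5}]}}

```text
time: 24.85
eef_pos: [0.4914, 0.0155, 0.1731]
eef_rot: [-90.0, 0.1, -97.8]
force: [2.7, 4.9, -0.3]
width: 0.0079
```

```bash
python3 - <<'E'
from go import *
P,R,s=info();print(s["ft_torque"],np.degrees(np.arctan2(R[1,2],R[0,2])))
im=arm.grab_frame("wrist")[:,:,::-1];cv2.imwrite("pics/p_w.png",im)
E
```

```text
P [0.4914 0.0155 0.1731] G [0.4914 0.0156 0.1191] w 0.007918258216337572 F [ 2.7339  4.8643 -0.3461] t 24.85
y [ 0.0001  0.0011 -1.    ] z [ 0.9907 -0.1364 -0.    ]
[   9.8918    6.2215  -15.4916  113.6699    1.8357   60.3326 -104.2607]
[ 0.9732 -0.3152  0.0578] -7.839377109925133
```

View pics/p_w.png

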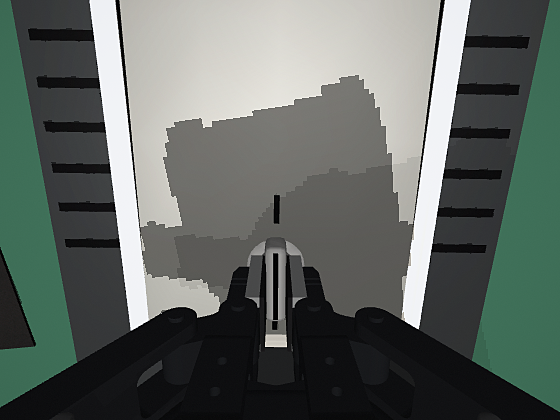

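{"api": "carry_out", "payload": {"plan": [{"x": 0, "y": 0.1, "z": 0, "ax": 0, "ay": 0, "az": 0, "hand": 0.5}, {"x": 0, "y": 0.1, "z": 0, "ax": 0, "ay": 0, "az": 0, "hand": 0.5}, {"x": 0, "y": 0.1, "z": 0, "ax": 0, "ay": 0, "az": 0, "hand": 0.5}, {"x": 0, "y": 0.1, "z": 0, "ax": 0, "ay": 0, "az": 0, "hand": 0.5}, {"x": 0, "y": 0.1, "z": 0, "ax": 0, "ay": 0, "az": 0, "hand": 0.5}, {"x": 0, "y": 0.1, "z": 0, "ax": 0, "ay": 0, "az": 0, "hand": 0.5}, {"x": 0, "y": 0.1, "z": 0, "ax": 0, "ay": 0, "az": 0, "hand": 0.5}, {"x": 0, "y": 0, "z": 0, "ax": 0, "ay": 0, "az": 0, "hand": 0.5}, {"x": 0, "y": 0, "z": 0, "ax": 0, "ay": 0, "az": 0, "hand": 0.5}, {"x": 0, "y": 0, "z": 0, "ax": 0, "ay": 0, "az": 0, "hand": 0.5}]}}

```text
time: 25.9
eef_pos: [0.4912, 0.0156, 0.1677]
eef_rot: [-90.0, 0.0, -97.8]
force: [-5.0, 5.5, 12.9]
width: 0.008
```

{"api": "carry_out", "payload": {"plan": [{"x": 0, "y": 0.1, "z": 0, "ax": 0, "ay": 0, "az": 0, "hand": 0.5}, {"x": 0, "y": 0, "z": 0, "ax": 0, "ay": 0, "az": 0, "hand": 0.5}, {"x": 0, "y": 0.1, "z": 0, "ax": 0, "ay": 0, "az": 0, "hand": 0.5}, {"x": 0, "y": 0, "z": 0, "ax": 0, "ay": 0, "az": 0, "hand": 0.5}, {"x": 0, "y": 0, "z": 0, "ax": 0, "ay": 0, "az": 0, "hand": 0.5}, {"x": 0, "y": 0, "z": 0, "ax": 0, "ay": 0, "az": 0, "hand": 0.5}, {"x": 0, "y": 0, "z": 0, "ax": 0, "ay": 0, "az": 0, "hand": 0.5}, {"x": 0, "y": 0, "z": 0, "ax": 0, "ay": 0, "az": 0, "hand": 0.5}, {"x": 0, "y": 0, "z": 0, "ax": 0, "ay": 0, "az": 0, "hand": 0.5}, {"x": 0, "y": 0, "z": 0, "ax": 0, "ay": 0, "az": 0, "hand": 0.5}]}}

```text
time: 26.9
eef_pos: [0.4912, 0.0157, 0.1675]
eef_rot: [-90.0, 0.0, -97.8]
force: [-9.7, 4.6, 25.5]
width: 0.0083
```

```bash
python3 - <<'E'
from go import *
P,R,s=info();print(s["ft_torque"])
im=arm.grab_frame("wrist")[:,:,::-1];cv2.imwrite("pics/q_w.png",im)
im=arm.grab_frame("scene")[:,:,::-1];crop(im,220,160,380,280,5,"pics/q_s.png")
E
```

```text
P [0.4912 0.0157 0.1675] G [0.4912 0.0157 0.1135] w 0.00829777430814571 F [-9.6865  4.5814 25.4767] t 26.9
y [-0.0004  0.0002 -1.    ] z [ 0.9906 -0.1365 -0.0005]
[   9.8295    6.5986  -15.5127  113.9744    2.0219   59.7047 -104.4532]
[1.0252 1.8787 0.0324]
```

View pics/q_w.png

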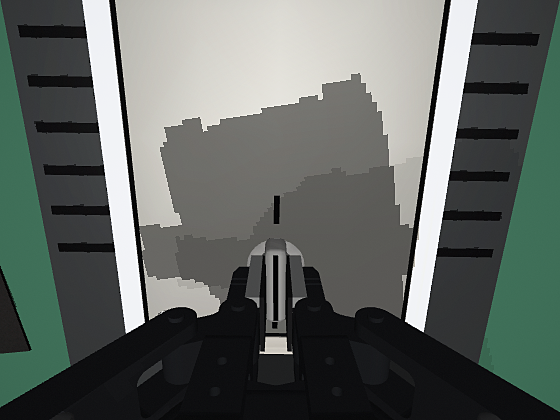

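View pics/q_s.png

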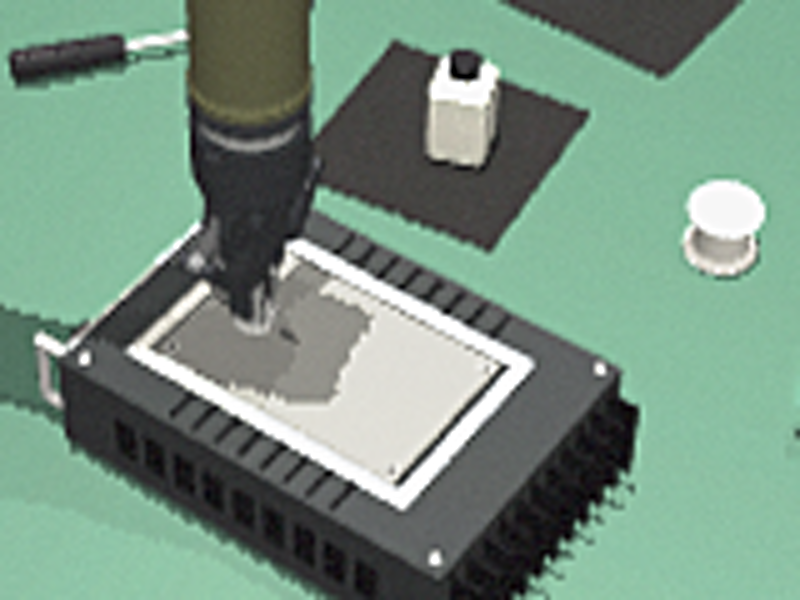

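```bash
python3 - <<'E'
from go import *
a=cv2.imread("pics/a_scene.png",0);ims=[arm.grab_frame("scene") for _ in range(3)]
b=np.mean([cv2.cvtColor(i,cv2.COLOR_RGB2GRAY).astype(float) for i in ims],0).astype(np.uint8)
cv2.imwrite("pics/r_s.png",b)
def loc(t,p,h=4):
    x,y=p;T=t[y-h:y+h+1,x-h:x+h+1].astype(np.float32)
    k=8;T8=cv2.resize(T,None,fx=k,fy=k,interpolation=cv2.INTER_CUBIC)
    S=cv2.resize(b[y-h-5:y+h+6,x-h-5:x+h+6].astype(np.float32),None,fx=k,fy=k,interpolation=cv2.INTER_CUBIC)
    r=cv2.matchTemplate(S,T8,cv2.TM_CCOEFF_NORMED);_,v,_,l=cv2.minMaxLoc(r);return np.round((np.array(l)/k-5),2),round(v,3)
for n,p in (("hole front-right",(254,228)),("amp screw",(237,231)),("amp screw2",(272,198)),("hole rear r",(297,253)),("hole front-left",(273,209)),("ampscrew rear",(340,234))):print(n,loc(a,p))
s=arm.state();print(s["force"],s["time"],s["eef_pos"])
c=cv2.resize(np.hstack([a[195:245,225:300],b[195:245,225:300]]),None,fx=5,fy=5,interpolation=cv2.INTER_CUBIC);cv2.imwrite("pics/r1.png",c)
E
```

```text
hole front-right (array([ 0.5 , -0.38]), 0.546)
amp screw (array([0.  , 0.12]), 0.965)
amp screw2 (array([-0.88,  5.  ]), 0.671)
hole rear r (array([0., 0.]), 0.778)
hole front-left (array([-1.38, -2.38]), 0.263)
ampscrew rear (array([0., 0.]), 0.998)
[-9.6803  4.8906 25.2896] 27.15 [0.4912 0.0156 0.1675]
```

View pics/r1.png

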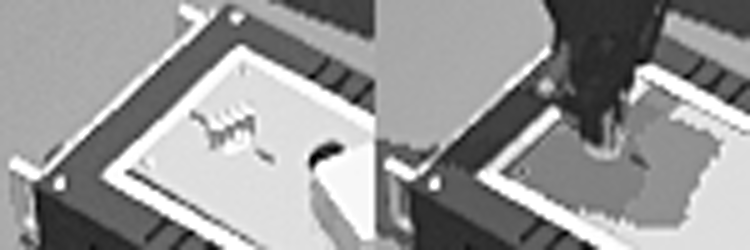

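The front-right hatch hole has dropped about 2.2 px in the scene view (roughly 8 mm). The dark gap along the frame is gone, and the stop is rigid at 25 N. Handing in.

```bash
python3 - <<'E'
from station import arm
print(arm.hand_in());s=arm.state();print(s["time"],s["force"],s["eef_pos"],s["width"])
E
```

```text
the job is handed in; nothing more can be done
None
the job is handed in; nothing more can be done
```

I handed the job in at about 27 s of the 54 s. The bottle is standing on the right-hand mat, the fastener is lined up, and the gripper is pressing the hatch down.

**What I did**
- **Bottle:** I gripped it with the tool tilted 45° and stood it up near the centre of the mat farthest to the robot's right. The first set-down pose ran into the j5 and j6 limits, so I turned the bottle 55° before setting it down. I let go once it touched the mat.
- **Fastener:** I gripped the wing and turned it clockwise by the measured 70.5° (1.23 rad).
- **Hatch:** With the wing still gripped, I pressed down until it met a hard stop at about 25 N, and left it there.

**Last checks**
- **Bottle:** upright and free-standing, well inside the mat, in the wrist and scene pictures.
- **Fastener:** slot and index line fall on the same pixel column in the wrist picture.
- **Hatch:** the front-right screw hole dropped about 2.2 px in the scene view (roughly 8 mm), and the dark gap along the frame closed.
- **Jar and reel:** the reel looks unmoved in the last crop. I did not re-measure the jar, but the arm never went near it.

**What disagreed or failed**
- The tool went down only 5.6 mm during pressing, against the nominal 7 mm. I judged the hatch flush from the hard stop and the picture, so the last millimetre was not measured directly.
- My automatic image matching on the hatch holes gave poor scores (0.26 to 0.78), so I read the hole shift by eye.

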